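# Lay and lock the pinwheel layer of parts cases

## Task

Take the red and the blue parts case from the sloping rack and set each one down gently, flat and square, on the outline of its own colour on the black slab, so that with the grey and yellow cases they make the interlocking pinwheel layer. Once both lie there, lock the layer: lift the red-knobbed lever out of its notch, take it across towards the slab and let it down into the other notch. Leave the grey and yellow cases and everything else on the table where it is.

Things in the scene. Friction and masses are not known exactly. Their poses are not given: they have to be found in the camera images.
- slab: The pallet slab, a fixed black plastic board 190 x 190 mm, 18 mm thick, whose top carries four printed outlines (96 x 60 mm each, red, blue, yellow, grey) in a pinwheel: each outline's end meets the side of the next, 6 mm apart, round an empty 42 mm square middle. Origin at the centre of its underside, on the table; x and y along its edges, z up. Bolted to its -y side is the keeper lock (grey block with two upright steel gate plates, 100 mm high at most).
- place_red (a point): Centre of the red outline, on the slab's top (18 mm above the table). Its long side runs along the slab's x.
- place_blue (a point): Centre of the blue outline, on the slab's top. Its long side runs along the slab's y.
- rack: Fixed aluminium rack, 270 mm wide, on which the red and the blue case recline side by side, in either order, their centres 90 to 190 mm apart along its width. Its bed rises away from the robot side at 30 degrees from level, with a front lip 16 mm high (measured square to the bed); the cases' lower ends rest on the lip. Origin on the table below its middle; its x points horizontally up the slope, y along its width. It leaves the space above and in front of the cases free.
- knob_top (a point): Centre of the top face of the lever's red knob. The knob is an upright cylinder 28 mm across and 32 mm high on a 12 mm stem; its top is 148 mm above the table while the lever is down. The tops of the gate plates are at most 100 mm above the table. The lever stays upright: it is lifted straight up and moved sideways, it does not swing.
- lever (a joint): Height of the lever above its notch, m: 0 down in a notch, 0.036 at most. It must be raised more than 0.022 to pass the tooth between the two notches. It weighs 0.15 kg and sinks by itself into a notch when let go above it.
- keeper (a joint): Sideways place of the lever and of the yellow keeper plate that moves with it along the slab's +y (towards the slab), m: 0 in the open notch, 0.050 in the locked notch (its end stop); about 1 N of friction. The plate, 70 mm wide, then reaches 26 mm over the layer's edge, across the red and the blue case, 3.5 mm above their lids and clear of their grips. Each notch gives 3 mm of play to either side of the lever.
- case_grey: The grey case, same make as the red one, already lying on the grey outline of the slab (its length along the slab's y). It is loose and stays where it is.
- case_yellow: The yellow case, same make as the red one, already lying on the yellow outline of the slab (its length along the slab's x). It is loose and stays where it is.
- case_red: The red hard-plastic parts case, a closed box 96 x 60 x 36 mm (x, y, z), about 0.26 kg. Origin at the centre of its underside, z out of its lid, x along its length. On the middle of the lid stands a black grip, an upright fin 12 mm thick (along the case's x), 40 mm long (along y) and 34 mm tall, so its top is 70 mm above the underside. Starts reclined in the rack, x up the slope, z tilted 30 degrees from vertical towards the robot side. Half-turns about z are equivalent.
- case_blue: The blue hard-plastic parts case, a closed box 96 x 60 x 36 mm (x, y, z), about 0.26 kg. Origin at the centre of its underside, z out of its lid, x along its length. On the middle of the lid stands a black grip, an upright fin 12 mm thick (along the case's x), 40 mm long (along y) and 34 mm tall, so its top is 70 mm above the underside. Starts reclined in the rack, x up the slope, z tilted 30 degrees from vertical towards the robot side. Half-turns about z are equivalent.
- bottle: Green drinking bottle, 68 mm across, 220 mm tall, a bystander. Origin at the underside.
- mug: White mug, 80 mm across, 92 mm tall, a bystander. Origin at the underside.
- spool: Orange string spool standing on end, 60 mm across, 46 mm tall, a bystander. Origin at the underside.
- tub: Blue tub with white lid, 70 mm across, 70 mm tall, a bystander. Origin at the underside.
- driver: Screwdriver lying on the table, 190 mm long, a bystander. Origin at the underside.
- pliers: Red-handled pliers lying on the table, about 145 mm long, a bystander. Origin at the underside.

How it is judged:
On the way, in this order (a step that is already met when the one before it is completed fails the run):
1. the red and the blue case lie on their outlines, let go, with the lever still down in the open notch (horizontal distance between case_red and place_red below 0.008 m and angle between the x axis of case_red and the x axis of slab, either way round below 0.12 rad and angle between each of case_red, case_blue's own z axis and vertical below 0.06 rad and z of each of case_red, case_blue in the frame of slab below 0.022 m and horizontal distance between case_blue and place_blue below 0.008 m and angle between the x axis of case_blue and the y axis of slab, either way round below 0.12 rad and contact force between each of case_red, case_blue and the fingers below 0.05 N and value of joint keeper below 0.008 m and value of joint lever below 0.006 m), for 0.2 s.
2. the lever is lifted out and passes over the tooth (value of joint lever above 0.016 m and value of joint keeper above 0.02 m).
At the end, for the whole second after the job is handed in: The red and the blue case each lie flat on the slab and at rest, centre within 8 mm of its own outline's and long side within 7 degrees (either way round); the grey and yellow cases are within 12 mm of their starts; the lever is down in the locked notch (keeper past 44 mm, lever under 5 mm) (horizontal distance between case_red and place_red below 0.008 m and angle between the x axis of case_red and the x axis of slab, either way round below 0.12 rad and angle between each of case_red, case_blue's own z axis and vertical below 0.06 rad and z of each of case_red, case_blue in the frame of slab below 0.022 m and horizontal distance between case_blue and place_blue below 0.008 m and angle between the x axis of case_blue and the y axis of slab, either way round below 0.12 rad and linear speed of each of case_red, case_blue below 0.02 m/s and distance of each of case_yellow, case_grey from where it was at the start of the episode below 0.012 m and value of joint keeper above 0.044 m and value of joint lever below 0.005 m); the robot touches nothing.
It fails at once if a bystander is knocked or shifted (more than 30 mm) (distance of any of bottle, mug, spool, tub, driver, pliers from where it was at the start of the episode above 0.03 m).
It fails at once if the grey or the yellow case, already laid, is shifted (more than 12 mm) (distance of any of case_yellow, case_grey from where it was at the start of the episode above 0.012 m).
It fails at once if a case is dropped (falls freely by more than about 15 mm) ((contact force between case_red and the fingers below 0.05 N and linear speed of case_red above 0.55 m/s) or (contact force between case_blue and the fingers below 0.05 N and linear speed of case_blue above 0.55 m/s)).
It also fails if it takes over 67 s, if anything falls off the work surface, if the arm or the gripper's body presses on something with over 40 N, if the wrist force passes 120 N, or if a joint passes its speed limit or range.

## Robot

A 6-joint arm with a two-finger parallel gripper is mounted at the origin on the work surface. World frame = base frame: x ahead of the robot, y to its left, z up, the work surface at z = 0. Lengths are in m, angles in rad, forces in N, time in s.
With the tool pointing down it reaches from about 0.4 to 0.825 m from the base axis. Payload 7 kg.
Tool frame: the origin (TCP) lies midway between the tips of the shut fingers; the grasp point (between the pads) lies 19 mm behind it; z points along the fingers, y is the line along which they close (so a half turn about z gives the same grasp; the last joint's range is limited). The gripper opens to 88 mm and grips with 3 to 60 N. Pads are 19 mm wide; open, the fingers measure 130 mm over their backs; the gripper's body (78 mm by 193 mm) begins 47 mm behind the grasp point.
Start: joints at [-0.839, 0.359, 0.012, 0, -1.224, -0.288], TCP at [0.29, -0.61, 0.227] pointing down, gripper open.
Joint ranges: [-3.07, 3.07], [-1.43, 2.12], [-1.02, 1.25], [-3.03, 1.67], [-3.05, -0], [-3.03, 3.03]. Speed limits (rad/s): [2.39, 2.39, 3.01, 3.14, 3.14, 3.14].

## Interface

Orientations are given as [roll, pitch, yaw] about the fixed x, y, z axes, in that order (R = Rz(yaw) Ry(pitch) Rx(roll)).
In Python, from station import arm gives the robot as it stands.
- The arm moves only by the tool servo_tool, never from a script. Its argument "deltas" is a list of rows, each a list of 7 numbers: the closure, from -1 (fully open) to 1 (shut), then the shift along the tool's x, y, z in mm, then the turn, a rotation vector about the tool's x, y, z in degrees. In form: [[gripper, x, y, z, ax, ay, az], ...]. A call has 1 to 20 rows; each row shifts and turns the commanded pose from where the row before left it, along the tool's axes as they then stand; what a row does not reach is not made up. A row lasts 1/12 s, in which the tool goes at most 41.7 mm and 7.16 degrees, less where a joint would pass 70% of its speed; a pose out of reach is approached as far as the arm can. A call is refused whole if a number of a shift passes 41.7 or a number of a turn 7.16, either way. A call with a gripper value outside its range is refused whole. The fingers move at their own pace and stop on an object; "squeeze" is the grip in N (left out, the last holds). Time passes only in rows, so rows that do not move let the fingers close. It gives the time, the measured TCP pose, the force, the opening and the grip force at its end, in the units of the state.
- arm.get_state(): the state, without advancing time (a new reading comes with each control period).
- arm.grab_frame(name): name is "scene" or "top" or "wrist"; returns a dict with "color" (480x640x3 uint8, red, green, blue), "K" (3x3 intrinsics, pixels), "distortion" ([k1, k2, p1, p2, k3] as OpenCV has them; the pictures are not rectified), "position" and "orientation" of the camera in the world. Camera axes: x right, y down, z forward; pixel columns grow to the right and rows downward; lengths in m; the calibration is good to about 2 mm. A picture is of the moment at which its call begins. There is no depth.
- arm.job_done(): hands the job in; it is judged then, once.
Trained networks look in a picture, given as the dict that the camera call returned (one of the last four; its "shot" number tells which), for a name from the list of things; names that differ only in an ending like _2 or _b are one class to them, and where a whole thing is asked for, a point or a joint stands for the part that bears it (a point fixed in the world has none). Each returns a list of dicts, best first, with "conf" (0 to 1); they miss things now and then, are a little off and sometimes report something else, mostly with a low value. They report only what shows in the picture. A call takes as long as a camera call.
- arm.recognise(query, picture): "at" ([x, y, z] in m, in the coordinates of the camera as it stood for that picture, good to about 4 mm: the middle of the surface that is visible of it).
The state is a dict: "t": time; "q": joint angles; "qd": joint speeds; "joint_efforts": joint torques, N m; "eef_pos": TCP position; "ee_rot": TCP orientation; "force": force on the tool from outside, world axes, zero at the start; "moment": the same for the moment, N m; "width": finger opening in m; "gripper_force": force on a finger pad.
Only numpy, scipy, OpenCV 4.12 (cv2) and the standard library are available. Lean on these libraries where they do the work, as an engineer would, in place of code of your own. Each camera call takes 0.05 s, during which the arm holds its last target. There are 200 camera calls.

## Working session

There is one attempt and no reset: what is moved stays moved. The work goes in short steps, Python scripts to look and compute and a tool call to move; the robot and the scene stay as the last step left them, time stands still between calls to the robot, and variables do not carry over. Pictures are saved under pics/ and viewed, at most 10 in all, crops included, and the job is handed in when it is done.

Besides the shell and the picture viewer there is one more tool, called after "Emit:" by a JSON object that holds its "api" and its "payload". servo_tool: Moves the arm, as the interface text tells. Its arguments: {"type":"object","properties":{"deltas":{"type":"array","items":{"type":"array","items":{"type":"number"}}},"squeeze":{"type":"number"}},"required":["deltas"]}

```bash
ls; mkdir -p pics; cat > h.py <<'E'
import numpy as np, cv2
from scipy.spatial.transform import Rotation as R
from station import arm
np.set_printoptions(precision=4,suppress=True)
def rot(o):
    o=np.array(o,float)
    if o.shape==(3,3): return o
    return R.from_euler('xyz',o).as_matrix() if o.size==3 else R.from_quat(o).as_matrix()
def world(f,p): return rot(f['orientation'])@np.array(p)+np.array(f['position'])
def ray(f,uv,z):
    n=cv2.undistortPoints(np.array([[uv]],float),np.array(f['K']),np.array(f['distortion'])).ravel()
    d=rot(f['orientation'])@np.array([n[0],n[1],1]); c=np.array(f['position']); return c+d*(z-c[2])/d[2]
def proj(f,P):
    Rm=rot(f['orientation']); c=np.array(f['position'])
    return cv2.projectPoints(np.array(P,float).reshape(-1,3),cv2.Rodrigues(Rm.T)[0],-Rm.T@c,np.array(f['K']),np.array(f['distortion']))[0].reshape(-1,2)
def save(f,n): cv2.imwrite('pics/'+n+'.png',f['color'][:,:,::-1])
E
python3 - <<'E'
from h import *
s=arm.get_state();print(s)
for n in ['top','scene']:
    f=arm.grab_frame(n);save(f,n);print(n,f['position'],f['orientation'],f['K'],f['distortion'])
    for q in ['slab','rack','knob_top','case_red','case_blue','case_grey','case_yellow','bottle','mug','spool','tub','driver','pliers']:
        for r in arm.recognise(q,f)[:2]: print(q,round(r['conf'],2),world(f,r['at']),proj(f,world(f,r['at']))[0])
E
```

```text
pics
{'t': 0.0, 'q': array([-0.8389,  0.3594,  0.0111, -0.0003, -1.2241, -0.2881]), 'qd': array([ 0.0002,  0.0019,  0.0003, -0.0013,  0.0003, -0.0004]), 'joint_efforts': array([  0.0001, -58.2731,  29.3051,   6.9972,   0.0068,  -0.0001]), 'eef_pos': array([ 0.2896, -0.6092,  0.2256]), 'ee_rot': array([ 3.14  , -0.0002, -2.6979]), 'force': array([-0.0862, -1.1175,  0.1529]), 'moment': array([-0.0119, -0.0381, -0.0565]), 'gripper_force': 0.0, 'width': 0.08715275437395156}
top [ 0.4632 -0.0695  1.2562] [-3.0552  0.003  -1.5954] [[548.0789   0.     316.4452]
 [  0.     548.0789 234.832 ]
 [  0.       0.       1.    ]] [0.0136 0.     0.     0.     0.    ]
rack 0.59 [0.5183 0.2891 0.0637] [152.6262 261.0467]
knob_top 0.73 [ 0.6192 -0.2337  0.0601] [391.0595 209.2629]
knob_top 0.46 [ 0.6214 -0.3084  0.1512] [433.7237 201.3168]
case_red 0.97 [0.4747 0.3203 0.0889] [134.2617 281.5094]
case_red 0.37 [0.3398 0.1308 0.0183] [229.6871 340.117 ]
case_blue 0.72 [0.5273 0.209  0.0895] [186.6665 255.3975]
case_blue 0.51 [0.3399 0.1297 0.0181] [230.2021 340.0458]
case_grey 0.69 [ 0.499  -0.0777  0.048
[... 823 characters left out ...]
74  221.2418]
knob_top 0.85 [ 0.632  -0.3136  0.1375] [228.8504 278.8552]
case_red 0.94 [0.4879 0.3229 0.0917] [459.7394 197.1988]
case_blue 0.65 [0.5408 0.1989 0.0918] [424.8497 219.8867]
case_grey 0.73 [ 0.5128 -0.0875  0.0548] [313.6945 243.3023]
case_grey 0.57 [0.5351 0.2014 0.0922] [424.8714 218.0254]
case_yellow 0.94 [ 0.5895 -0.0522  0.0543] [335.8137 263.5571]
bottle 0.8 [0.8027 0.1937 0.1274] [472.0684 293.4128]
mug 0.65 [ 0.6183 -0.4845  0.0544] [157.8784 311.5854]
spool 0.87 [0.7227 0.066  0.0471] [400.1053 298.0414]
tub 0.8 [ 0.4578 -0.4516  0.0582] [165.8388 254.99  ]
driver 0.55 [ 0.3448 -0.3154  0.0211] [215.9207 222.3583]
pliers 0.94 [0.3494 0.1233 0.0117] [369.6103 196.7499]
```

View pics/top.png

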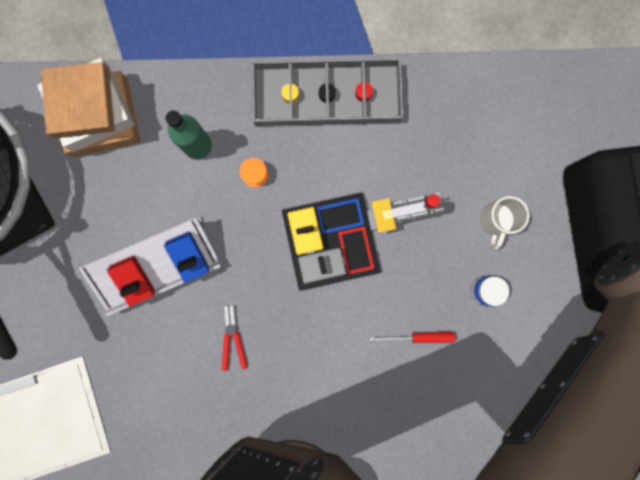

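View pics/scene.png

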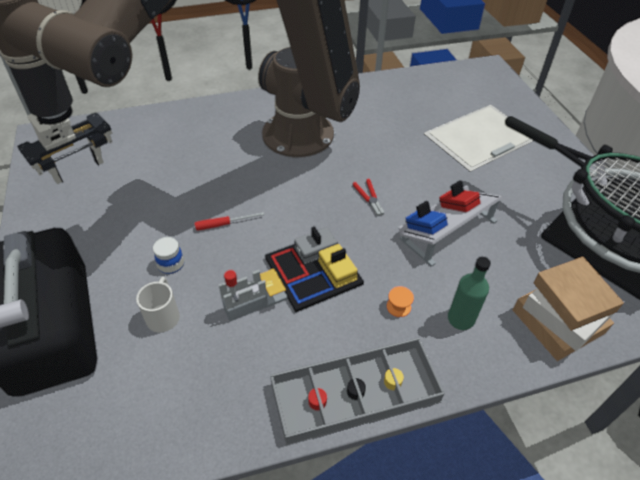

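The top view shows the rack at left (red case at 130,280, blue at 186,255) and the slab at (330,240). The red outline is at (357,250), the blue outline at (340,215) and the red knob at (433,201). The scene view agrees.

```bash
cat >> h.py <<'E'
from scipy.linalg import logm,expm
def T(p,Rm): M=np.eye(4);M[:3,:3]=Rm;M[:3,3]=p;return M
def cur():
    s=arm.get_state(); return T(s['eef_pos'],rot(s['ee_rot']))
def plan(A,B,n):
    E=expm(np.real(logm(np.linalg.inv(A)@B))/n)
    row=np.r_[E[:3,3]*1000,np.degrees(R.from_matrix(E[:3,:3]).as_rotvec())]
    M=A@np.linalg.matrix_power(E,n//2)
    print(n,'x',row.round(2),'mid',M[:3,3]); return B
def tool(yaw,tilt=0): # down tool, closing axis at yaw-90deg; then tilt about tool x
    return (R.from_euler('xyz',[np.pi,0,yaw])*R.from_rotvec([tilt,0,0])).as_matrix()
E
python3 - <<'E'
from h import *
fs={n:arm.grab_frame(n) for n in ['top','scene','wrist']}
w=fs['wrist'];A=cur();C=T(w['position'],rot(w['orientation']));print('cam in tool\n',np.linalg.inv(A)@C)
for n in ['top','scene']:
    f=fs[n];hsv=cv2.cvtColor(f['color'],cv2.COLOR_RGB2HSV);H,S,V=cv2.split(hsv)
    c0=proj(f,[.555,-.12,.018])[0]
    yy,xx=np.mgrid[:480,:640];near=(np.hypot(xx-c0[0],yy-c0[1])<65)
    for k,m in [('red',((H<8)|(H>172))&(S>120)&(V>60)),('blue',(H>105)&(H<128)&(S>120)&(V>60))]:
        m=(m&near).astype(np.uint8)
        N,l,st,ce=cv2.connectedComponentsWithStats(m)
        i=1+np.argmax(st[1:,4]);ys,xs=np.where(l==i)
        P=np.array([ray(f,(x,y),.018)[:2] for x,y in zip(xs,ys)])
        r=cv2.minAreaRect((P*1000).astype(np.float32));print(n,k,len(xs),r)
E
```

```text
cam in tool
 [[-0.0004 -0.955  -0.2967  0.0804]
 [ 1.     -0.0003 -0.0004  0.    ]
 [ 0.0003 -0.2967  0.955  -0.1588]
 [ 0.      0.      0.      1.    ]]
top red 551 ((533.7673950195312, -156.37777709960938), (101.19031524658203, 64.98826599121094), 11.341200828552246)
top blue 534 ((613.2754516601562, -122.84172058105469), (64.98826599121094, 99.91606903076172), 11.193706512451172)
scene red 375 ((533.9886474609375, -157.66990661621094), (101.39509582519531, 65.5665512084961), 11.605327606201172)
scene blue 410 ((613.6971435546875, -124.08035278320312), (67.24584197998047, 100.32550048828125), 10.687783241271973)
```

```bash
python3 - <<'E'
from h import *
A=cur();rm=tool(.424-np.pi/2,np.radians(30))
g=np.array([.5075,.263,.09]);B=T(g-rm[:,2]*.13,rm);print(B[:3,3])
M=T([.5,-.25,.33],tool(-2.0,.2))
plan(A,M,14);plan(M,B,18)
E
```

```text
[0.4483 0.2363 0.2026]
14 x [-29.4    7.54  -7.79   0.78  -0.29  -2.85] mid [ 0.4284 -0.4502  0.2809]
18 x [-27.41   6.16   6.     0.97  -0.97  -2.55] mid [ 0.521  -0.0013  0.2685]
```

Emit:
{"api": "servo_tool", "payload": {"deltas": [[-1,-29.4,7.5,-7.8,0.8,-0.3,-2.85],[-1,-29.4,7.5,-7.8,0.8,-0.3,-2.85],[-1,-29.4,7.5,-7.8,0.8,-0.3,-2.85],[-1,-29.4,7.5,-7.8,0.8,-0.3,-2.85],[-1,-29.4,7.5,-7.8,0.8,-0.3,-2.85],[-1,-29.4,7.5,-7.8,0.8,-0.3,-2.85],[-1,-29.4,7.5,-7.8,0.8,-0.3,-2.85],[-1,-29.4,7.5,-7.8,0.8,-0.3,-2.85],[-1,-29.4,7.5,-7.8,0.8,-0.3,-2.85],[-1,-29.4,7.5,-7.8,0.8,-0.3,-2.85],[-1,-29.4,7.5,-7.8,0.8,-0.3,-2.85],[-1,-29.4,7.5,-7.8,0.8,-0.3,-2.85],[-1,-29.4,7.5,-7.8,0.8,-0.3,-2.85],[-1,-29.4,7.5,-7.8,0.8,-0.3,-2.85]]}}

```text
t: 2.72
eef_pos: [0.5003, -0.2489, 0.331]
ee_rot: [-2.936, 0.002, -1.996]
force: [0.3, 0.5, -0.0]
width: 0.0879
gripper_force: 0.0
```

Emit:
{"api": "servo_tool", "payload": {"deltas": [[-1,-27.4,6.2,6,1,-1,-2.55],[-1,-27.4,6.2,6,1,-1,-2.55],[-1,-27.4,6.2,6,1,-1,-2.55],[-1,-27.4,6.2,6,1,-1,-2.55],[-1,-27.4,6.2,6,1,-1,-2.55],[-1,-27.4,6.2,6,1,-1,-2.55],[-1,-27.4,6.2,6,1,-1,-2.55],[-1,-27.4,6.2,6,1,-1,-2.55],[-1,-27.4,6.2,6,1,-1,-2.55],[-1,-27.4,6.2,6,1,-1,-2.55],[-1,-27.4,6.2,6,1,-1,-2.55],[-1,-27.4,6.2,6,1,-1,-2.55],[-1,-27.4,6.2,6,1,-1,-2.55],[-1,-27.4,6.2,6,1,-1,-2.55],[-1,-27.4,6.2,6,1,-1,-2.55],[-1,-27.4,6.2,6,1,-1,-2.55],[-1,-27.4,6.2,6,1,-1,-2.55],[-1,-27.4,6.2,6,1,-1,-2.55],[-1,0,0,0,0,0,0],[-1,0,0,0,0,0,0]]}}

```text
t: 4.38
eef_pos: [0.4524, 0.238, 0.2136]
ee_rot: [-2.616, 0.006, -1.139]
force: [0.8, -1.3, 0.1]
width: 0.0875
gripper_force: 0.0
```

```bash
python3 - <<'E'
from h import *
f=arm.grab_frame('wrist');save(f,'w1')
import pickle;pickle.dump(f,open('w1.pkl','wb'))
for q in ['case_red','case_blue','rack']:
    for r in arm.recognise(q,f)[:2]: print(q,r['conf'],world(f,r['at']),proj(f,world(f,r['at'])))
s=arm.get_state();print(s['t'],s['eef_pos'],s['ee_rot'],s['q'])
E
```

```text
case_red 0.78 [0.4753 0.319  0.0875] [[333.9036 287.9779]]
case_blue 0.72 [0.5156 0.2076 0.0869] [[347.027  159.5057]]
4.5833 [0.4528 0.2365 0.2133] [-2.6162  0.0058 -1.1414] [ 0.9685 -0.2089 -1.0165  0.726  -0.3912 -1.167 ]
```

View pics/w1.png

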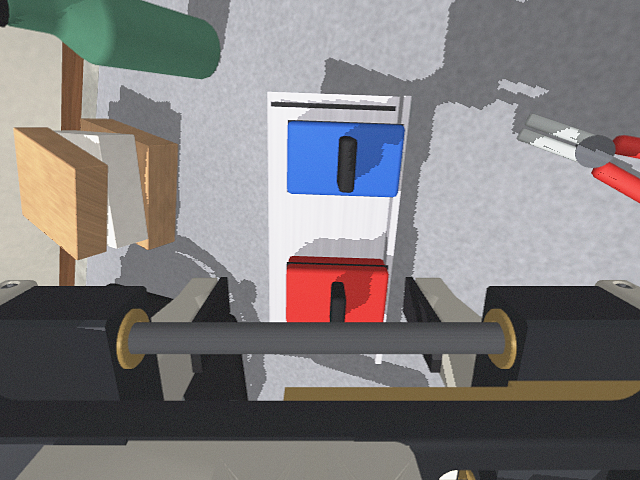

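The wrist view shows the blue case (lid about 288–402, 122–196, fin at 346,165). The red case (288–388, 258–322+) is partly hidden by the gripper. I'll fit the case box to the silhouettes.

```bash
cat >> h.py <<'E'
from scipy.optimize import minimize
BOX=np.array([[x,y,z] for x in(-.048,.048) for y in(-.03,.03) for z in(0,.036)])
FIN=np.array([[x,y,z] for x in(-.006,.006) for y in(-.02,.02) for z in(.036,.07)])
def caseR(yaw,tilt=np.pi/6): # case frame: x up slope
    return (R.from_euler('z',yaw)*R.from_euler('y',-tilt)).as_matrix()
def cmask(f,col,c,rad):
    H,S,V=cv2.split(cv2.cvtColor(f['color'],cv2.COLOR_RGB2HSV))
    m=((H<8)|(H>172)) if col=='red' else (H>100)&(H<130)
    yy,xx=np.mgrid[:480,:640]
    m=(m&(S>110)&(V>40)&(np.hypot(xx-c[0],yy-c[1])<rad)).astype(np.uint8)
    n,l,st,_=cv2.connectedComponentsWithStats(m); return (l==1+np.argmax(st[1:,4])).astype(np.uint8)
def hullpts(f,p,Rm,M): return cv2.convexHull(proj(f,M@Rm.T+p).astype(np.float32))
def fitcase(views,x0,tilt=np.pi/6,s=4,zfix=None,ig=None):
    # views: (frame,mask); params x,y,z,yaw
    crops=[]
    for f,m in views:
        v,u=np.where(m);b=(max(u.min()-20,0),max(v.min()-20,0),u.max()+20,v.max()+20)
        mm=cv2.resize(m[b[1]:b[3],b[0]:b[2]],None,fx=s,fy=s,interpolation=cv2.INTER_LINEAR)
        ii=None if ig is None else cv2.resize(ig[b[1]:b[3],b[0]:b[2]],None,fx=s,fy=s)
        crops.append((f,b,mm,ii))
    def cost(q):
        p=np.array([q[0],q[1],q[2] if zfix is None else zfix]);Rm=caseR(q[3],tilt);J=0
        for f,b,mm,ii in crops:
            def fill(M):
                h=(hullpts(f,p,Rm,M)+.5-[b[0],b[1]])*s-.5
                o=np.zeros_like(mm);cv2.fillPoly(o,[np.round(h*16).astype(np.int32)],1,shift=4);return o
            o=fill(BOX);fi=fill(FIN).astype(bool)|(ii.astype(bool) if ii is not None else False)
            d=(o!=mm)&~fi; J+=d.sum()/mm.sum()
        return J
    x0=np.array(x0,float);best=None
    for k in range(3):
        sim=np.vstack([x0]+[x0+np.eye(4)[i]*[.008,.008,.008,.05][i]*(1 if k%2==0 else -1) for i in range(4)])
        r=minimize(cost,x0,method='Nelder-Mead',options=dict(initial_simplex=sim,maxiter=250,xatol=1e-4,fatol=1e-5));x0=r.x
    return r.x,r.fun
E
python3 - <<'E'
from h import *
import pickle
w=pickle.load(open('w1.pkl','rb'));t=arm.grab_frame('top');s=arm.grab_frame('scene')
pickle.dump((t,s),open('ts.pkl','wb'))
rm=caseR(.424);
for col,g in [('blue',[.525,.206,.088]),('red',[.478,.32,.09])]:
    p0=np.array(g)-rm[:,2]*.04
    V=[(f,cmask(f,col,proj(f,g)[0],r)) for f,r in ((w,100),(t,45),(s,45))]
    ig=np.zeros((480,640),np.uint8);ig[322:]=1
    if col=='blue': print('w',*fitcase(V[:1],[*p0,.424]))
    else: print('w',*fitcase(V[:1],[*p0,.424],ig=ig))
    for i in ([1],[2]): print(i,*fitcase([V[j] for j in i],[*p0,.424]))
E
```

```text
w [0.5374 0.2183 0.0489 0.3886] 0.015025610868212694
[1] [ 0.5377  0.2394 -0.0398  0.3983] 0.044634012107870116
[2] [0.5452 0.2057 0.0688 0.1648] 0.14260547056096431
w [0.4834 0.3491 0.0495 0.3951] 0.0406991015759242
[1] [ 0.4823  0.3595  0.0108 -0.1211] 1.9405238268461258
[2] [0.4467 0.3623 0.0112 0.265 ] 0.07693821330184966
```

```bash
python3 - <<'E'
from h import *
A=cur();rm=tool(.392-np.pi/2,np.pi/6);c=caseR(.392)
p=np.array([.4834,.3491,.0492])+c[:,2]*.042
print(p)
H=plan(A,T(p+c[:,2]*.05,rm),10);plan(H,T(p,rm),6)
E
```

```text
[0.464  0.3411 0.0856]
10 x [-9.15  1.91  8.7  -0.01  0.14  0.17] mid [0.4464 0.2841 0.1712]
6 x [ 0.   -0.    8.33 -0.   -0.   -0.  ] mid [0.4524 0.3363 0.1072]
```

Emit:
{"api": "servo_tool", "payload": {"deltas": [[-1,-9.15,1.9,8.7,0,0.14,0.17],[-1,-9.15,1.9,8.7,0,0.14,0.17],[-1,-9.15,1.9,8.7,0,0.14,0.17],[-1,-9.15,1.9,8.7,0,0.14,0.17],[-1,-9.15,1.9,8.7,0,0.14,0.17],[-1,-9.15,1.9,8.7,0,0.14,0.17],[-1,-9.15,1.9,8.7,0,0.14,0.17],[-1,-9.15,1.9,8.7,0,0.14,0.17],[-1,-9.15,1.9,8.7,0,0.14,0.17],[-1,-9.15,1.9,8.7,0,0.14,0.17],[-1,0,0,0,0,0,0],[-1,0,0,0,0,0,0]]}}

```text
t: 5.68
eef_pos: [0.4525, 0.3384, 0.157]
ee_rot: [-2.665, -0.0, -1.177]
force: [-0.7, -1.1, -0.2]
width: 0.0878
gripper_force: 0.0
```

```bash
python3 - <<'E'
from h import *
A=cur();rm=tool(.392-np.pi/2,np.pi/6);c=caseR(.392)
p=np.array([.4834,.3491,.0492])+c[:,2]*.042
plan(A,T(p,rm),6)
print(arm.get_state()['q'])
f=arm.grab_frame('wrist');save(f,'w2')
E
```

```text
6 x [ 0.32  3.96 11.39  0.45  0.01  0.01] mid [0.4579 0.3396 0.1212]
[ 0.9817  0.005  -1.0161  1.0702 -0.2942 -1.5866]
```

View pics/w2.png

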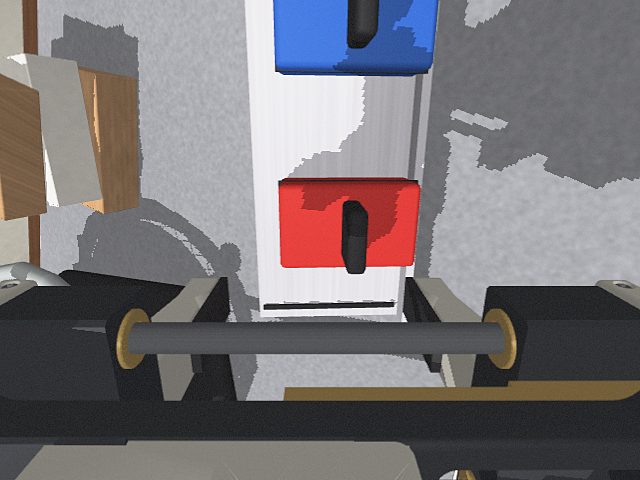

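The red case is fully in view (lid 280–417, 180–267; fin near 354,237) and lies under the tool axis. I'll fit it before descending.

```bash
python3 - <<'E'
from h import *
A=cur();f=arm.grab_frame('wrist')
p0=[.4834,.3491,.0492];c=caseR(.392)
m=cmask(f,'red',proj(f,np.array(p0)+c[:,2]*.036)[0],110)
q,e=fitcase([(f,m)],[*p0,.392]);print(q,e)
rm=tool(.392-np.pi/2,np.pi/6);c=caseR(.392)
p=np.array(q[:3])+c[:,2]*.042
plan(A,T(p,rm),6)
E
```

```text
[0.4877 0.341  0.0457 0.4088] 0.06049653045489591
6 x [ 1.83  4.13 12.03  0.45  0.01  0.01] mid [0.46   0.3355 0.1196]
```

```bash
python3 - <<'E'
from h import *
f=arm.grab_frame('wrist')
p0=[.4877,.341,.0457];c=caseR(.392)
m=cmask(f,'red',proj(f,np.array(p0)+c[:,2]*.036)[0],110)
a=f['color'][:,:,::-1].copy();out=[]
for p,yw in ((p0,.4088),):
    for M in (BOX,FIN):
        P=proj(f,M@caseR(yw).T+np.array(p))
        for i in range(8):
            for j in range(i):
                if bin(i^j).count('1')==1: cv2.line(a,*[tuple(int(v*16) for v in P[k]) for k in(i,j)],(0,255,0),1,cv2.LINE_AA,4)
cs=cv2.findContours(m,cv2.RETR_EXTERNAL,cv2.CHAIN_APPROX_NONE)[0];cv2.drawContours(a,cs,-1,(255,255,0),1)
cv2.imwrite('pics/o.png',cv2.resize(a[140:320,240:460],None,fx=3.3,fy=3.3,interpolation=cv2.INTER_NEAREST))
E
```

```text
(no output)
```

View pics/o.png

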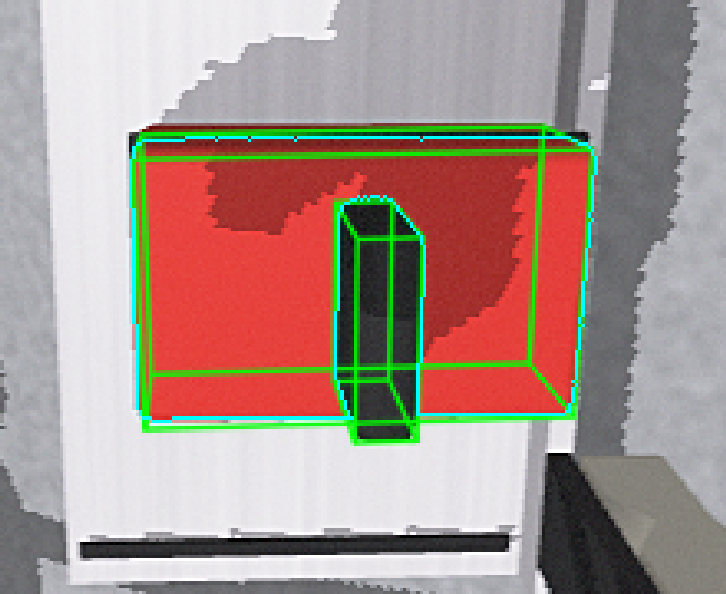

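The black seam below the lid split the mask, and the strip of box side above it belongs to the case too. I'll refit with a closed mask, for the red case here and for the blue case in the first frame.

```bash
cat >> h.py <<'E'
def cmask2(f,col,c,rad):
    H,S,V=cv2.split(cv2.cvtColor(f['color'],cv2.COLOR_RGB2HSV))
    m=((H<8)|(H>172)) if col=='red' else (H>100)&(H<130)
    yy,xx=np.mgrid[:480,:640]
    m=(m&(S>110)&(V>40)&(np.hypot(xx-c[0],yy-c[1])<rad)).astype(np.uint8)
    m=cv2.morphologyEx(m,cv2.MORPH_CLOSE,np.ones((7,7),np.uint8))
    n,l,st,_=cv2.connectedComponentsWithStats(m); m=(l==1+np.argmax(st[1:,4])).astype(np.uint8)
    h=cv2.convexHull(np.argwhere(m)[:,::-1].astype(np.int32)); cv2.fillPoly(m,[h],1); return m
E
python3 - <<'E'
from h import *
import pickle
A=cur();f=arm.grab_frame('wrist');w=pickle.load(open('w1.pkl','rb'))
c=caseR(.392)
p0=[.4877,.341,.0457]
q,e=fitcase([(f,cmask2(f,'red',proj(f,np.array(p0)+c[:,2]*.036)[0],110))],[*p0,.392]);print(q,e)
b0=[.5374,.2183,.0489]
print(*fitcase([(w,cmask2(w,'blue',proj(w,np.array(b0)+c[:,2]*.036)[0],90))],[*b0,.392]))
rm=tool(.392-np.pi/2,np.pi/6)
plan(A,T(np.array(q[:3])+c[:,2]*.042,rm),6)
E
```

```text
[0.4879 0.3387 0.0487 0.3845] 0.014457108883118467
[0.5367 0.2177 0.0502 0.3916] 0.014575525016360284
6 x [ 2.24  4.04 11.61  0.44  0.02  0.01] mid [0.4601 0.3345 0.1214]
```

Emit:
{"api": "servo_tool", "payload": {"deltas": [[-1,2.2,4,11.6,0.44,0,0],[-1,2.2,4,11.6,0.44,0,0],[-1,2.2,4,11.6,0.44,0,0],[-1,2.2,4,11.6,0.44,0,0],[-1,2.2,4,11.6,0.44,0,0],[-1,1.1,2,5.8,0.44,0,0],[-1,0,0,0,0,0,0],[-1,0,0,0,0,0,0]]}}

```text
t: 6.55
eef_pos: [0.4839, 0.348, 0.1258]
ee_rot: [-2.679, -0.01, -1.183]
force: [-0.3, -0.8, -0.8]
width: 0.0877
gripper_force: 0.5
```

```bash
python3 - <<'E'
from h import *
A=cur();c=caseR(.388);rm=tool(.388-np.pi/2,np.pi/6)
plan(A,T(np.array([.4879,.3387,.0487])+c[:,2]*.042,rm),1)
print(np.linalg.inv(T([.4879,.3387,.0487],c))@A)
s=arm.get_state();print(s['q'],s['force'])
E
```

```text
1 x [ 9.75 36.8  27.25  3.51 -0.51  0.25] mid [0.4839 0.348  0.1258]
[[ 0.0046 -0.9981 -0.0612  0.0384]
 [-1.     -0.004  -0.0091  0.0101]
 [ 0.0088  0.0612 -0.9981  0.0669]
 [ 0.      0.      0.      1.    ]]
[ 0.7853  0.1    -1.0165  1.4265 -0.1839 -1.7799] [-0.2952 -0.8003 -0.8433]
```

```bash
cat > kin.py <<'E'
from h import *
from scipy.optimize import least_squares
def fk(q,P):
    a1,d1,L2,a3,d4,d6=P[:6]
    Ry=lambda a:R.from_euler('y',a).as_matrix();Rz=lambda a:R.from_euler('z',a).as_matrix();Rx=lambda a:R.from_euler('x',a).as_matrix()
    A=Rz(q[0]);p=A@[a1,0,d1];A=A@Ry(q[1]);p=p+A@[0,0,L2];A=A@Ry(-q[2]);p=p+A@[d4,0,a3]
    A=A@Rx(P[7]*q[3])@Ry(-q[4])@Rx(P[8]*q[5]);p=p+A@[d6,0,0]
    return p,A@np.array([[0,0,1],[0,1,0],[-1,0,0]]).T@Rz(0) if False else A
E
python3 - <<'E'
from kin import *
s=arm.get_state()
D=[([-0.8389,.3594,.0111,-.0003,-1.2241,-.2881],[.2896,-.6092,.2256],[3.14,-.0002,-2.6979]),
([0.9685,-0.2089,-1.0165,0.726,-0.3912,-1.167],[0.4528,0.2365,0.2133],[-2.6162,0.0058,-1.1414]),
([0.9817,0.005,-1.0161,1.0702,-0.2942,-1.5866],[.4525,.3384,.157],[-2.665,0,-1.177]),
(s['q'],s['eef_pos'],s['ee_rot'])]
for s4 in(1,-1):
  for s6 in (1,-1):
    f=lambda P:np.concatenate([np.r_[fk(q,[*P,0,s4,s6])[0]-p,.3*(fk(q,[*P,0,s4,s6])[1][:,0]-rot(r)[:,2])] for q,p,r in D])
    r=least_squares(f,[.04,.33,.44,.04,.44,.25]);print(s4,s6,r.x,r.cost)
    print([ (fk(q,[*r.x,0,s4,s6])[1].T@rot(rr)).round(2).tolist() for q,p,rr in D])
E
```

```text
1 1 [ 0.7308 -0.8869  0.0546  0.2686 -0.2121 -0.757 ] 0.052017511487198596
[[[0.0, -0.0, 1.0], [-0.84, 0.55, 0.0], [-0.55, -0.84, 0.0]], [[-0.43, 0.23, 0.87], [-0.47, 0.77, -0.43], [-0.77, -0.6, -0.23]], [[-0.42, 0.25, 0.87], [-0.38, 0.82, -0.42], [-0.82, -0.51, -0.25]], [[-0.33, 0.12, 0.93], [-0.7, 0.63, -0.33], [-0.63, -0.77, -0.12]]]
1 -1 [ 0.7308 -0.8869  0.0546  0.2686 -0.2121 -0.757 ] 0.052017511487198596
[[[0.0, -0.0, 1.0], [-1.0, 0.0, 0.0], [-0.0, -1.0, -0.0]], [[-0.43, 0.23, 0.87], [-0.23, -0.96, 0.14], [0.87, -0.14, 0.47]], [[-0.42, 0.25, 0.87], [0.41, -0.8, 0.43], [0.81, 0.54, 0.24]], [[-0.33, 0.12, 0.93], [0.9, -0.27, 0.36], [0.29, 0.96, -0.02]]]
-1 1 [-0.0028  0.3418  0.8073  0.0368  0.3768  0.7773] 0.020393816348135745
[[[-0.0, 0.0, 1.0], [-0.84, 0.54, -0.0], [-0.54, -0.84, 0.0]], [[-0.0, 0.0, 1.0], [0.69, 0.72, -0.0], [-0.72, 0.69, -0.0]], [[0.0, 0.0, 1.0], [1.0, -0.03, -0.0], [0.03, 1.0, -0.0]], [[-0.0, 0.0, 1.0], [0.91, -0.41, 0.0], [0.41, 0.91, -0.0]]]
-1 -1 [-0.0028  0.3418  0.8073  0.0368  0.3768  0.7773] 0.020393816348135745
[[[-0.0, 0.0, 1.0], [-1.0, 0.0, -0.0], [-0.0, -1.0, 0.0]], [[-0.0, 0.0, 1.0], [-1.0, 0.0, -0.0], [-0.0, -1.0, 0.0]], [[0.0, 0.0, 1.0], [-1.0, -0.0, 0.0], [0.0, -1.0, 0.0]], [[-0.0, 0.0, 1.0], [-1.0, 0.0, -0.0], [-0.0, -1.0, 0.0]]]
```

```bash
cat > kin.py <<'E'
from h import *
from scipy.optimize import least_squares
X=np.array([[0,0,1],[-1,0,0],[0,-1,0]],float)
D=[([-0.8389,.3594,.0111,-.0003,-1.2241,-.2881],[.2896,-.6092,.2256],[3.14,-.0002,-2.6979]),
([0.9685,-0.2089,-1.0165,0.726,-0.3912,-1.167],[0.4528,0.2365,0.2133],[-2.6162,0.0058,-1.1414]),
([0.9817,0.005,-1.0161,1.0702,-0.2942,-1.5866],[.4525,.3384,.157],[-2.665,0,-1.177])]
E_=lambda a,t:R.from_euler(a,t).as_matrix()
def fk(q,P):
    A=E_('z',q[0]);p=A@[P[0],P[7],P[1]];A=A@E_('y',q[1]);p=p+A@[P[6],0,P[2]];A=A@E_('y',-q[2]);p=p+A@[P[4],0,P[3]]
    A=A@E_('x',-q[3])@E_('y',-q[4])@E_('x',-q[5]);return p+A@[P[5],0,0],A@X
E
python3 - <<'E'
from kin import *
s=arm.get_state();D.append((s['q'],s['eef_pos'],s['ee_rot']));print(D[-1])
f=lambda P:np.concatenate([fk(q,P)[0]-p for q,p,r in D])
for st in ([.04,.33,.44,.04,.44,.25,0,0],[.15,.45,.6,.1,.6,.25,0,0],[0,.3,.4,0,.4,.3,0,0]):
    r=least_squares(f,st);print(r.x,r.cost,r.fun)
    D2=D[:1]+D[1:]
E
```

```text
(array([ 0.7853,  0.1   , -1.0165,  1.4265, -0.1839, -1.7799]), array([0.4839, 0.348 , 0.1258]), array([-2.6792, -0.0099, -1.1833]))
[ 0.2134 -0.203   0.4603  0.1573  0.1405  0.07    0.0916 -0.1667] 0.005354359775413674 [ 0.0186  0.0167 -0.     -0.0466  0.0288 -0.0003  0.0018  0.0094  0.0001
  0.0546 -0.0633  0.0003]
[ 0.2134 -0.203   0.4603  0.1573  0.1405  0.07    0.0916 -0.1667] 0.005354359775413688 [ 0.0186  0.0167 -0.     -0.0466  0.0288 -0.0003  0.0018  0.0094  0.0001
  0.0546 -0.0633  0.0003]
[ 0.2134 -0.203   0.4603  0.1573  0.1405  0.07    0.0916 -0.1667] 0.005354359775413668 [ 0.0186  0.0167 -0.     -0.0466  0.0288 -0.0003  0.0018  0.0094  0.0001
  0.0546 -0.0633  0.0003]
```

Emit:
{"api": "servo_tool", "payload": {"deltas": [[-1,0,0,-12,0,0,0],[-1,0,0,-12,0,0,0],[-1,2,0,-12,-3,0,0],[-1,10,-10,-10,-5,0,0],[-1,10,-20,-10,-5,0,0],[-1,10,-20,-10,-5,0,0]]}}

```text
t: 7.05
eef_pos: [0.5221, 0.3262, 0.1918]
ee_rot: [-2.816, -0.039, -1.208]
force: [3.2, -1.5, 2.0]
width: 0.0872
gripper_force: 0.0
```

```bash
python3 - <<'E'
from h import *
s=arm.get_state();print(s['q'].tolist(),s['eef_pos'],s['ee_rot'])
E
```

```text
[0.9981143225320038, 0.11556387026008619, -0.5863282526480129, 0.3676988729026483, -0.6579223933452946, -0.8969962796982435] [0.5221 0.3262 0.1918] [-2.8156 -0.0392 -1.2076]
```

Emit:
{"api": "servo_tool", "payload": {"deltas": [[-1,10,-15,-15,-5,0,0],[-1,10,-15,-15,-5,0,0],[-1,10,-15,-5,0,0,0],[-1,10,-15,0,0,0,0],[-1,10,0,0,0,0,0],[-1,0,0,0,0,0,0]]}}

```text
t: 7.55
eef_pos: [0.5882, 0.2974, 0.2408]
ee_rot: [-2.986, -0.04, -1.213]
force: [-0.3, 0.1, -0.1]
width: 0.0872
gripper_force: 0.0
```

```bash
python3 - <<'E'
from h import *
s=arm.get_state();print(s['q'].tolist(),s['eef_pos'],s['ee_rot'])
f=arm.grab_frame('scene');save(f,'s2')
E
```

```text
[0.8249096956328775, 0.23496707801096567, -0.19067574467561693, 0.12349560566266736, -1.027029031901125, -0.5212290805449687] [0.5882 0.2974 0.2408] [-2.9859 -0.0404 -1.2126]
```

View pics/s2.png

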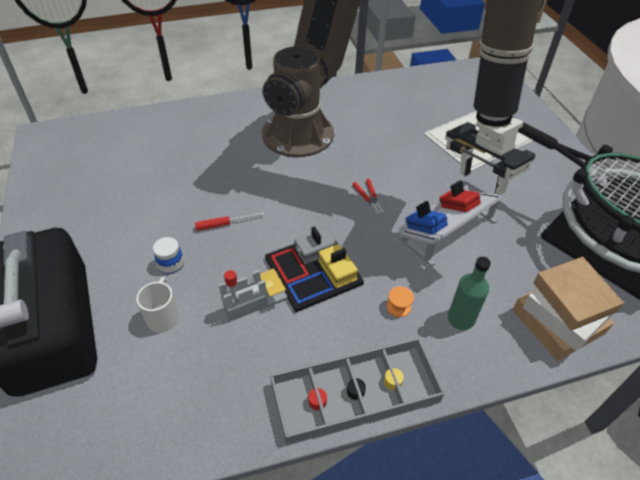

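The scene view shows the arm clear above the rack with both cases still in place. The arm has a sideways shoulder offset, so I'll refit the kinematics with that included.

```bash
cat >> kin.py <<'E'
D+=[([ 0.7853,0.1,-1.0165,1.4265,-0.1839,-1.7799],[0.4839,0.348,0.1258],[-2.6792,-0.0099,-1.1833]),
([0.99811,0.11556,-0.58633,0.36770,-0.65792,-0.8970],[0.5221,0.3262,0.1918],[-2.8156,-0.0392,-1.2076]),
([0.82491,0.23497,-0.19068,0.1235,-1.02703,-0.52123],[0.5882,0.2974,0.2408],[-2.9859,-0.0404,-1.2126])]
E
python3 - <<'E'
from kin import *
# linear in lengths: p = sum A_i v_i
def mats(q):
    A1=E_('z',q[0]);A2=A1@E_('y',q[1]);A3=A2@E_('y',-q[2]);A4=A3@E_('x',-q[3]);A5=A4@E_('y',-q[4]);A6=A5@E_('x',-q[5])
    return [np.eye(3),A1,A2,A3,A4,A5,A6]
def solve(cols):
    M=np.vstack([np.column_stack([mats(q)[i][:,k] for i,k in cols]) for q,p,r in D]);b=np.concatenate([p for q,p,r in D])
    x,*_=np.linalg.lstsq(M,b,rcond=1e-6);print(dict(zip(cols,x.round(4))),'max',abs(M@x-b).max(),np.linalg.svd(M)[1][-1])
base=[(1,0),(1,2),(2,0),(2,2),(3,0),(3,2),(5,0)]
solve(base);solve(base+[(1,1)]);solve(base+[(1,1),(5,2),(5,1)]);solve(base+[(1,1),(5,2),(5,1),(0,0),(0,1)])
solve(base+[(0,0),(0,1)])
print([np.linalg.norm(mats(q)[6]@X-rot(r)) for q,p,r in D])
E
```

```text
{(1, 0): np.float64(-0.0499), (1, 2): np.float64(0.4486), (2, 0): np.float64(-0.0282), (2, 2): np.float64(0.8823), (3, 0): np.float64(0.415), (3, 2): np.float64(0.022), (5, 0): np.float64(0.9357)} max 0.14056558261521274 0.17763633897544417
{(1, 0): np.float64(0.2156), (1, 2): np.float64(-0.1819), (2, 0): np.float64(0.0833), (2, 2): np.float64(0.4648), (3, 0): np.float64(0.1459), (3, 2): np.float64(0.1471), (5, 0): np.float64(0.0892), (1, 1): np.float64(-0.1861)} max 0.08273256350890623 0.1438699255955457
{(1, 0): np.float64(-0.0001), (1, 2): np.float64(0.1989), (2, 0): np.float64(0.0002), (2, 2): np.float64(0.6014), (3, 0): np.float64(0.4636), (3, 2): np.float64(-0.0), (5, 0): np.float64(0.3778), (1, 1): np.float64(-0.0), (5, 2): np.float64(-0.0001), (5, 1): np.float64(-0.1918)} max 5.4828923894356674e-05 0.09210025093319976
{(1, 0): np.float64(-0.0), (1, 2): np.float64(0.1987), (2, 0): np.float64(0.0002), (2, 2): np.float64(0.6013), (3, 0): np.float64(0.4636), (3, 2): np.float64(-0.0), (5, 0): np.float64(0.3776), (1, 1): np.float64(-0.0), (5, 2): np.float64(-0.0001), (5, 1): np.float64(-0.1918), (0, 0): np.float64(0.0), (0, 1): np.float64(0.0)} max 5.2288396869770715e-05 0.057539891877754046
{(1, 0): np.float64(0.0191), (1, 2): np.float64(0.5828), (2, 0): np.float64(-0.0204), (2, 2): np.float64(0.8036), (3, 0): np.float64(0.4055), (3, 2): np.float64(0.0593), (5, 0): np.float64(1.0314), (0, 0): np.float64(-0.0958), (0, 1): np.float64(-0.0974)} max 0.1260493856740692 0.1211427033551694
[np.float64(4.115901758623353e-05), np.float64(0.00016812855924460944), np.float64(0.0007700802025621972), np.float64(5.523315481266895e-05), np.float64(5.888333470805297e-05), np.float64(5.402672699827368e-05)]
```

```bash
cat >> kin.py <<'E'
LO=np.array([-3.07,-1.43,-1.02,-3.03,-3.05,-3.03]);HI=np.array([3.07,2.12,1.25,1.67,0,3.03])
PP=[0,.1988,.6014,0,.4636,.3777,0,0]
def fk(q):
    A=E_('z',q[0]);p=np.array([0,0,.1988]);A=A@E_('y',q[1]);p=p+A@[0,0,.6014];A=A@E_('y',-q[2]);p=p+A@[.4636,0,0]
    A=A@E_('x',-q[3])@E_('y',-q[4]);p=p+A@[.3777,-.1918,0];return p,A@E_('x',-q[5])@X
def ik(p,Rm,q0,m=.03):
    f=lambda q:np.r_[(fk(q)[0]-p)*5,R.from_matrix(fk(q)[1].T@Rm).as_rotvec()]
    r=least_squares(f,np.clip(q0,LO+m+1e-3,HI-m-1e-3),bounds=(LO+m,HI-m),xtol=1e-10,max_nfev=80);return r.x,np.abs(r.fun).max()
def allik(p,Rm,n=40):
    rng=np.random.default_rng(0);S=[]
    for _ in range(n):
        q,e=ik(p,Rm,rng.uniform(LO,HI))
        if e<1e-3 and not any(np.abs(q-s).max()<.05 for s in S): S.append(q)
    return S
E
time python3 - <<'E'
from kin import *
c=caseR(.388)
for nm,o in (('red',[.4879,.3387,.0487]),('blue',[.5367,.2177,.0502])):
  for k in(0,1):
    rm=tool(.388-np.pi/2,np.pi/6)
    if k: rm=rm@np.diag([-1,-1,1.])
    for h in(.042,.095):
      print(nm,k,h);[print('   ',s) for s in allik(np.array(o)+c[:,2]*h,rm)]
E
```

```text
red 0 0.042
red 0 0.095
red 1 0.042
red 1 0.095
blue 0 0.042
blue 0 0.095
blue 1 0.042
blue 1 0.095
real	0m25.130s
user	0m25.632s
sys	0m0.092s
```

```bash
cat >> kin.py <<'E'
def toolin(delta,flip,alt=0):
    # tool rotation in case frame. alt0: closes along case y, tool z = -case z tipped by delta about case y (delta>0: tool points less up-slope)
    if alt==0:
        z=np.array([-np.sin(delta),0,-np.cos(delta)]);y=np.array([0,1.,0])
    else: # closes along case x, tipped sideways
        z=np.array([0,np.sin(delta),-np.cos(delta)]);y=np.array([1.,0,0])
    y=y*(1 if flip==0 else -1);return np.column_stack([np.cross(y,z),y,z])
E
time python3 - <<'E'
from kin import *
c=caseR(.388)
for alt,ds in((0,(10,20,30)),(1,(-30,30,-50,50))):
  for nm,o in (('red',[.4879,.3387,.0487]),('blue',[.5367,.2177,.0502])):
   for d in ds:
    for k in(0,1):
     t=toolin(np.radians(d),k,alt);rm=c@t
     p=np.array(o)+c@np.array([0,0,.06])+rm[:,2]*.019
     print(alt,nm,d,k,[s.round(2).tolist() for s in allik(p,rm,16)])
E
```

```text
0 red 10 0 []
0 red 10 1 [[0.94, 0.16, -0.97, 0.93, -0.23, 0.13]]
0 red 20 0 [[1.03, 0.23, -0.63, 0.19, -0.57, -2.37]]
0 red 20 1 [[1.03, 0.23, -0.63, 0.19, -0.57, 0.77]]
0 red 30 0 [[0.96, 0.32, -0.42, -0.0, -0.84, -2.15]]
0 red 30 1 [[0.96, 0.32, -0.42, 0.0, -0.84, 0.99]]
0 blue 10 0 [[0.75, 0.13, -0.96, 0.67, -0.19, -2.57]]
0 blue 10 1 [[0.75, 0.13, -0.96, 0.67, -0.19, 0.57]]
0 blue 20 0 [[0.79, 0.21, -0.64, 0.13, -0.56, -2.07]]
0 blue 20 1 [[0.79, 0.21, -0.64, 0.13, -0.56, 1.07]]
0 blue 30 0 [[0.74, 0.29, -0.45, -0.0, -0.83, -1.92]]
0 blue 30 1 [[0.74, 0.29, -0.45, 0.0, -0.83, 1.22]]
1 red -30 0 [[1.19, 0.33, -0.96, 1.19, -0.79, 1.11]]
1 red -30 1 [[1.19, 0.33, -0.96, 1.19, -0.79, -2.03]]
1 red 30 0 [[0.52, 0.21, -0.47, -1.01, -0.54, -2.33]]
1 red 30 1 [[0.52, 0.21, -0.47, -1.01, -0.54, 0.81]]
1 red -50 0 [[1.34, 0.56, -0.76, 0.89, -1.13, 1.17]]
1 red -50 1 [[1.34, 0.56, -0.76, 0.89, -1.13, -1.97]]
1 red 50 0 [[0.2, 0.41, -0.34, -1.23, -1.04, -1.9]]
1 red 50 1 [[0.2, 0.41, -0.34, -1.23, -1.04, 1.24]]
1 blue -30 0 []
1 blue -30 1 []
1 blue 30 0 [[0.21, 0.25, -0.41, -0.98, -0.76, -2.13]]
1 blue 30 1 [[0.21, 0.25, -0.41, -0.98, -0.76, 1.01]]
1 blue -50 0 [[1.09, 0.46, -0.97, 1.18, -1.03, 1.08]]
1 blue -50 1 [[1.09, 0.46, -0.97, 1.18, -1.03, -2.06]]
1 blue 50 0 [[-0.01, 0.47, -0.25, -1.1, -1.2, -1.87]]
1 blue 50 1 [[-0.01, 0.47, -0.25, -1.1, -1.2, 1.27]]
real	0m31.661s
user	0m32.044s
sys	0m0.156s
```

```bash
cat >> kin.py <<'E'
SY=.1965; RP=np.array([.5339,-.157,.018]); BP=np.array([.6136,-.1235,.018])
def tcp(o,c,d,k,g=.06):
    rm=c@toolin(np.radians(d),k);return T(np.array(o)+c@np.array([0,0,g])+rm[:,2]*.019,rm)
E
time python3 - <<'E'
from kin import *
for nm,o,ys in (('red',RP,(SY,SY+np.pi)),('blue',BP,(SY+np.pi/2,SY-np.pi/2))):
  for y in ys:
    for k in(0,1):
     B=tcp(o,caseR(y,0),20,k)
     print(nm,round(y,2),k,[s.round(2).tolist() for s in allik(B[:3,3],B[:3,:3],16)])
E
```

```text
red 0.2 0 [[0.09, 0.51, -0.23, 0.04, -1.17, -1.49]]
red 0.2 1 [[0.09, 0.51, -0.23, 0.04, -1.17, 1.66]]
red 3.34 0 [[0.02, 0.22, -0.64, -0.16, -0.37, 1.89]]
red 3.34 1 [[0.02, 0.22, -0.64, -0.16, -0.37, -1.25]]
blue 1.77 0 [[0.27, 0.4, -0.62, 0.58, -0.67, -0.56]]
blue 1.77 1 [[0.27, 0.4, -0.62, 0.58, -0.67, 2.59]]
blue -1.37 0 [[-0.1, 0.53, -0.03, -0.37, -1.15, -2.67]]
blue -1.37 1 [[-0.1, 0.53, -0.03, -0.37, -1.15, 0.47]]
real	0m9.413s
user	0m9.761s
sys	0m0.142s
```

```bash
python3 - <<'E'
from kin import *
A=cur();c=caseR(.388)
B=tcp([.4879,.3387,.0487],c,20,1,.063);H=B.copy();H[:3,3]-=B[:3,2]*.06
print(np.array(ik(H[:3,3],H[:3,:3],arm.get_state()['q'])[0]),H[:3,3],B[:3,3])
plan(A,H,16);plan(H,B,6)
E
```

```text
[ 1.0472  0.1389 -0.5707  0.1603 -0.7291  0.799 ] [0.4522 0.3241 0.1436] [0.4618 0.328  0.0845]
16 x [-10.06   3.2    4.56   0.18  -0.07  -5.7 ] mid [0.5246 0.3419 0.1941]
6 x [-0. -0. 10. -0. -0. -0.] mid [0.457  0.3261 0.1141]
```

Emit:
{"api": "servo_tool", "payload": {"deltas": [[-1,-10,3.2,4.6,0.2,0,-5.7],[-1,-10,3.2,4.6,0.2,0,-5.7],[-1,-10,3.2,4.6,0.2,0,-5.7],[-1,-10,3.2,4.6,0.2,0,-5.7],[-1,-10,3.2,4.6,0.2,0,-5.7],[-1,-10,3.2,4.6,0.2,0,-5.7],[-1,-10,3.2,4.6,0.2,0,-5.7],[-1,-10,3.2,4.6,0.2,0,-5.7],[-1,-10,3.2,4.6,0.2,0,-5.7],[-1,-10,3.2,4.6,0.2,0,-5.7],[-1,-10,3.2,4.6,0.2,0,-5.7],[-1,-10,3.2,4.6,0.2,0,-5.7],[-1,-10,3.2,4.6,0.2,0,-5.7],[-1,-10,3.2,4.6,0.2,0,-5.7],[-1,-10,3.2,4.6,0.2,0,-5.7],[-1,-10,3.2,4.6,0.2,0,-5.7],[-1,0,0,0,0,0,0],[-1,0,0,0,0,0,0]]}}

```text
t: 9.1
eef_pos: [0.454, 0.3237, 0.1423]
ee_rot: [3.131, -0.192, 0.386]
force: [0.2, 0.4, 0.3]
width: 0.0878
gripper_force: 0.0
```

```bash
python3 - <<'E'
from kin import *
A=cur();c=caseR(.388);f=arm.grab_frame('wrist')
g=np.array([.4879,.3387,.0487])
q,e=fitcase([(f,cmask2(f,'red',proj(f,g+c[:,2]*.036)[0],120))],[*g,.388]);print(q,e)
B=tcp([.4879,.3387,.0487],c,20,1,.063)
print(arm.get_state()['q']);plan(A,B,6)
E
```

```text
[0.485  0.336  0.0465 0.3801] 0.016873948220882458
[ 1.0557  0.1356 -0.5941  0.1966 -0.7054  0.7583]
6 x [-0.32 -0.24  9.74  0.1  -0.16 -0.02] mid [0.458  0.3258 0.1135]
```

Emit:
{"api": "servo_tool", "payload": {"deltas": [[-1,-0.6,-0.2,9.9,0.1,-0.16,0],[-1,-0.6,-0.2,9.9,0.1,-0.16,0],[-1,-0.6,-0.2,9.9,0.1,-0.16,0],[-1,-0.6,-0.2,9.9,0.1,-0.16,0],[-1,-0.6,-0.2,9.9,0.1,-0.16,0],[-1,-0.6,-0.2,9.9,0.1,-0.16,0],[-1,0,0,0,0,0,0],[-1,0,0,0,0,0,0]]}}

```text
t: 9.82
eef_pos: [0.4616, 0.3266, 0.082]
ee_rot: [3.139, -0.173, 0.387]
force: [0.3, 1.0, 0.6]
width: 0.0877
gripper_force: 0.0
```

Emit:
{"api": "servo_tool", "payload": {"deltas": [[0,0,0,0,0,0,0],[0.3,0,0,0,0,0,0],[1,0,0,0,0,0,0],[1,0,0,0,0,0,0],[1,0,0,0,0,0,0],[1,0,0,0,0,0,0],[1,0,0,0,0,0,0],[1,0,0,0,0,0,0]], "squeeze": 45}}

```text
t: 10.48
eef_pos: [0.4616, 0.3273, 0.084]
ee_rot: [3.141, -0.176, 0.388]
force: [-4.4, -2.8, 10.9]
width: 0.0398
gripper_force: 10.7
```

Emit:
{"api": "servo_tool", "payload": {"deltas": [[1,0,0,0,0,0,0],[1,0,0,0,0,0,0],[1,-1.7,0,-4.7,0,0,0],[1,-1.7,0,-4.7,0,0,0],[1,-1.7,0,-4.7,0,0,0],[1,-1.7,0,-4.7,0,0,0],[1,-1.7,0,-4.7,0,0,0],[1,-1.7,0,-4.7,0,0,0],[1,0,0,0,0,0,0]]}}

```text
t: 11.23
eef_pos: [0.4474, 0.3214, 0.1098]
ee_rot: [3.141, -0.175, 0.388]
force: [-0.6, 0.3, -1.6]
width: 0.0397
gripper_force: 51.2
```

```bash
python3 - <<'E'
from kin import *
A=cur();f=arm.grab_frame('wrist');save(f,'w3')
c0=A[:3,:3]@toolin(np.radians(20),1).T;g=A[:3,3]-A[:3,2]*.019-c0[:,2]*.063
print('expected',g,arm.get_state()['q'])
m=cmask2(f,'red',proj(f,g+c0[:,2]*.036)[0],140)
for t in (24,27,30,33,36): print(t,*fitcase([(f,m)],[*g,.388],tilt=np.radians(t)))
E
```

```text
expected [0.4735 0.332  0.074 ] [ 1.0524  0.1714 -0.6332  0.1827 -0.6359  0.766 ]
24 [0.468  0.3299 0.076  0.3861] 0.05068935025469219
27 [0.4689 0.3302 0.0754 0.3861] 0.04691567135366719
30 [0.4699 0.3306 0.075  0.3878] 0.04556644622403779
33 [0.4711 0.3311 0.0738 0.3862] 0.047168910531843786
36 [0.4723 0.3316 0.0732 0.3883] 0.050668592945005586
```

View pics/w3.png

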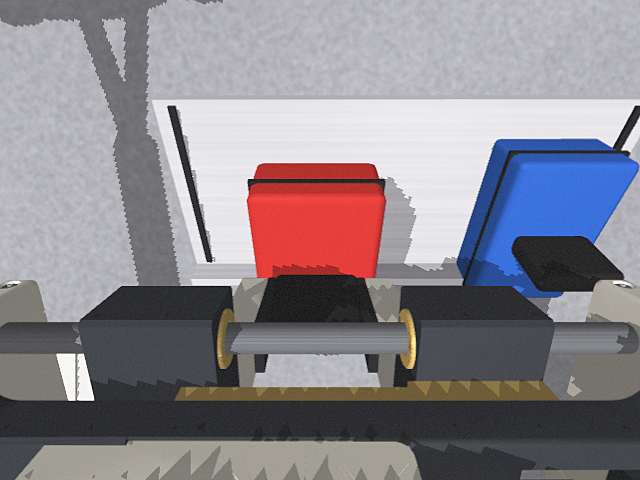

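```bash
cat >> kin.py <<'E'
def path(Ts,ns,q):
    for A,B,n in zip(Ts[:-1],Ts[1:],ns):
        plan(A,B,n);E=expm(np.real(logm(np.linalg.inv(A)@B))/n);M=A.copy()
        for i in range(n):
            M=M@E;q2,e=ik(M[:3,3],M[:3,:3],q,.005)
            if e>1e-3 or i==n-1: print('   ',i,e.round(4),q2)
            q=q2
E
python3 - <<'E'
from kin import *
A=cur();G=T([.4735,.332,.074],caseR(.388));G[:3,3]-=G[:3,0]*.0025
X_=np.linalg.inv(G)@A; np.save('xred.npy',X_)
W1=T([.50,.325,.19],caseR(.388,np.radians(18)))@X_
W2=T(RP+[0,0,.12],caseR(SY,0))@X_
W3=T(RP+[0,0,.025],caseR(SY,0))@X_
path([A,W1,W2,W3],[8,20,8],arm.get_state()['q'])
E
```

```text
8 x [  5.3    2.07 -14.86  -0.    -1.5   -0.  ] mid [0.4626 0.3188 0.1712]
    7 0.0 [ 0.9085  0.22   -0.1643 -0.0177 -1.2164  1.0564]
20 x [-4.27 23.5   3.16  0.1  -0.9   0.54] mid [0.5199 0.0821 0.2034]
    19 0.0 [ 0.0914  0.3948 -0.1054  0.0367 -1.4171  1.6638]
8 x [ 4.05 -0.01 11.16 -0.   -0.    0.  ] mid [ 0.5299 -0.1576  0.1352]
    7 0.0 [ 0.0914  0.4821 -0.2065  0.0385 -1.2289  1.6565]
```

Emit:
{"api": "servo_tool", "payload": {"deltas": [[1,5.3,2.1,-14.9,0,-1.5,0],[1,5.3,2.1,-14.9,0,-1.5,0],[1,5.3,2.1,-14.9,0,-1.5,0],[1,5.3,2.1,-14.9,0,-1.5,0],[1,5.3,2.1,-14.9,0,-1.5,0],[1,5.3,2.1,-14.9,0,-1.5,0],[1,5.3,2.1,-14.9,0,-1.5,0],[1,5.3,2.1,-14.9,0,-1.5,0]]}}

```text
t: 11.95
eef_pos: [0.484, 0.3181, 0.2315]
ee_rot: [3.141, 0.036, 0.387]
force: [-0.2, -0.1, -2.3]
width: 0.0394
gripper_force: 51.2
```

Emit:
{"api": "servo_tool", "payload": {"deltas": [[1,-4.3,23.5,3.2,0.1,-0.9,0.54],[1,-4.3,23.5,3.2,0.1,-0.9,0.54],[1,-4.3,23.5,3.2,0.1,-0.9,0.54],[1,-4.3,23.5,3.2,0.1,-0.9,0.54],[1,-4.3,23.5,3.2,0.1,-0.9,0.54],[1,-4.3,23.5,3.2,0.1,-0.9,0.54],[1,-4.3,23.5,3.2,0.1,-0.9,0.54],[1,-4.3,23.5,3.2,0.1,-0.9,0.54],[1,-4.3,23.5,3.2,0.1,-0.9,0.54],[1,-4.3,23.5,3.2,0.1,-0.9,0.54],[1,-4.3,23.5,3.2,0.1,-0.9,0.54],[1,-4.3,23.5,3.2,0.1,-0.9,0.54],[1,-4.3,23.5,3.2,0.1,-0.9,0.54],[1,-4.3,23.5,3.2,0.1,-0.9,0.54],[1,-4.3,23.5,3.2,0.1,-0.9,0.54],[1,-4.3,23.5,3.2,0.1,-0.9,0.54],[1,-4.3,23.5,3.2,0.1,-0.9,0.54],[1,-4.3,23.5,3.2,0.1,-0.9,0.54],[1,-4.3,23.5,3.2,0.1,-0.9,0.54],[1,-4.3,23.5,3.2,0.1,-0.9,0.54]]}}

```text
t: 13.62
eef_pos: [0.5295, -0.1592, 0.1819]
ee_rot: [3.139, 0.35, 0.195]
force: [-0.0, -0.5, -2.1]
width: 0.0397
gripper_force: 51.2
```

Emit:
{"api": "servo_tool", "payload": {"deltas": [[1,0,0,0,0,0,0],[1,0,0,0,0,0,0],[1,0,0,0,0,0,0]]}}

```text
t: 13.87
eef_pos: [0.5295, -0.1581, 0.182]
ee_rot: [3.139, 0.35, 0.195]
force: [0.3, 0.8, -1.6]
width: 0.0396
gripper_force: 51.2
```

```bash
python3 - <<'E'
from kin import *
A=cur();X_=np.load('xred.npy');G=A@np.linalg.inv(X_)
print('case est',G[:3,3],R.from_matrix(G[:3,:3]).as_euler('ZYX',degrees=True))
W3=T(RP+[0,0,.022],caseR(SY,0))@X_
path([A,W3],[10],arm.get_state()['q'])
f=arm.grab_frame('scene');g=G[:3,3]
m=cmask2(f,'red',proj(f,g+[0,0,.03])[0],60)
for t in(-6,0,6): print(t,*fitcase([(f,m)],[*g,SY],tilt=np.radians(t),zfix=g[2]))
w=arm.grab_frame('wrist');save(w,'w4')
m=cmask2(w,'red',proj(w,g+[0,0,.03])[0],140)
for t in(-6,0,6): print('w',t,*fitcase([(w,m)],[*g,SY],tilt=np.radians(t)))
E
```

```text
case est [ 0.5334 -0.1575  0.1373] [11.2401  0.0815 -0.0967]
10 x [ 3.37 -0.05  9.12  0.01  0.01 -0.01] mid [ 0.5297 -0.1579  0.1334]
    9 0.0 [ 0.0914  0.4852 -0.2092  0.0385 -1.223   1.6562]
-6 [ 0.6065 -0.17    0.1683  0.0008] 0.33906892266513716
0 [ 0.6149 -0.1724  0.1446  0.0342] 0.35222891374310933
6 [ 0.6155 -0.1713  0.1515  0.014 ] 0.37673262594398244
w -6 [ 0.5455 -0.1545  0.1388  0.1953] 0.12698844039382093
w 0 [ 0.5463 -0.1544  0.1381  0.1926] 0.13025634593811186
w 6 [ 0.5463 -0.1535  0.1354  0.1689] 0.13434296982239038
```

Emit:
{"api": "servo_tool", "payload": {"deltas": [[1,3.4,0,9.1,0,0,0],[1,3.4,0,9.1,0,0,0],[1,3.4,0,9.1,0,0,0],[1,3.4,0,9.1,0,0,0],[1,3.4,0,9.1,0,0,0],[1,3.4,0,9.1,0,0,0],[1,3.4,0,9.1,0,0,0],[1,3.4,0,9.1,0,0,0],[1,3.4,0,9.1,0,0,0],[1,3.4,0,9.1,0,0,0],[1,0,0,0,0,0,0],[1,0,0,0,0,0,0]]}}

```text
t: 14.97
eef_pos: [0.5301, -0.1583, 0.0848]
ee_rot: [3.139, 0.351, 0.196]
force: [0.6, 0.5, -0.5]
width: 0.0395
gripper_force: 51.2
```

```bash
python3 - <<'E'
from kin import *
A=cur();G=A@np.linalg.inv(np.load('xred.npy'));print(G[:3,3],R.from_matrix(G[:3,:3]).as_euler('ZYX',degrees=True))
f=arm.grab_frame('scene')
a=f['color'][:,:,::-1].copy()
P=proj(f,BOX@caseR(SY,0).T+G[:3,3])
for i in range(8):
    for j in range(i):
        if bin(i^j).count('1')==1: cv2.line(a,*[tuple(int(v*16) for v in P[k]) for k in(i,j)],(0,255,0),1,cv2.LINE_AA,4)
cat=np.hstack([f['color'][200:350,200:400,::-1],a[200:350,200:400]])
cv2.imwrite('pics/p1.png',cv2.resize(cat,None,fx=2,fy=2,interpolation=cv2.INTER_CUBIC))
E
```

```text
[ 0.534  -0.1577  0.0401] [11.2726  0.1373 -0.1103]
```

View pics/p1.png

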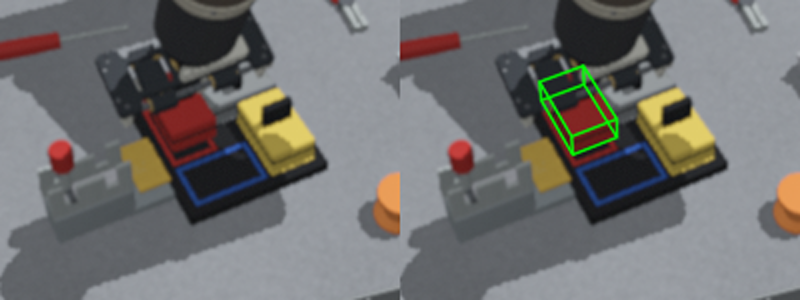

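The scene crop shows the red case level above the red outline, and the overlay agrees to a few millimetres. I'll lower it slowly.

Emit:
{"api": "servo_tool", "payload": {"deltas": [[1,1.5,0,4.2,0,0,0],[1,1.5,0,4.2,0,0,0],[1,1.5,0,4.2,0,0,0],[1,1.0,0,2.8,0,0,0],[1,0.7,0,1.9,0,0,0],[1,0.4,0,1,0,0,0],[1,0.4,0,1,0,0,0],[1,0,0,0,0,0,0]]}}

```text
t: 15.68
eef_pos: [0.5303, -0.1582, 0.0647]
ee_rot: [3.139, 0.349, 0.196]
force: [0.3, -0.5, -1.8]
width: 0.0398
gripper_force: 51.2
```

Emit:
{"api": "servo_tool", "payload": {"deltas": [[1,0.35,0,0.94,0,0,0],[1,0,0,0,0,0,0],[1,0.35,0,0.94,0,0,0],[1,0,0,0,0,0,0]]}}

```text
t: 16.02
eef_pos: [0.5304, -0.1582, 0.0628]
ee_rot: [3.139, 0.349, 0.196]
force: [-0.6, 0.7, -1.6]
width: 0.0398
gripper_force: 51.2
```

Emit:
{"api": "servo_tool", "payload": {"deltas": [[1,0.35,0,0.94,0,0,0],[1,0,0,0,0,0,0],[1,0.35,0,0.94,0,0,0],[1,0,0,0,0,0,0]]}}

```text
t: 16.35
eef_pos: [0.5303, -0.1582, 0.0607]
ee_rot: [3.139, 0.349, 0.196]
force: [-0.7, 0.7, -2.7]
width: 0.0396
gripper_force: 51.2
```

Emit:
{"api": "servo_tool", "payload": {"deltas": [[1,0.35,0,0.94,0,0,0],[1,0,0,0,0,0,0],[1,0.35,0,0.94,0,0,0],[1,0,0,0,0,0,0]]}}

```text
t: 16.68
eef_pos: [0.5304, -0.1582, 0.0587]
ee_rot: [3.139, 0.349, 0.196]
force: [-0.7, 0.4, -1.0]
width: 0.0398
gripper_force: 51.2
```

Emit:
{"api": "servo_tool", "payload": {"deltas": [[1,0.35,0,0.94,0,0,0],[1,0.35,0,0.94,0,0,0],[1,0,0,0,0,0,0]]}}

```text
t: 16.93
eef_pos: [0.5305, -0.1583, 0.0569]
ee_rot: [3.139, 0.349, 0.196]
force: [0.7, -0.7, -0.7]
width: 0.0399
gripper_force: 51.2
```

Emit:
{"api": "servo_tool", "payload": {"deltas": [[1,0.35,0,0.94,0,0,0],[1,0,0,0,0,0,0],[1,0,0,0,0,0,0]]}}

```text
t: 17.18
eef_pos: [0.5305, -0.1583, 0.0567]
ee_rot: [3.139, 0.349, 0.196]
force: [-0.4, 1.0, 5.3]
width: 0.0395
gripper_force: 51.4
```

```bash
python3 - <<'E'
from kin import *
f=arm.grab_frame('scene');t=arm.grab_frame('top')
print(arm.get_state()['force'],arm.get_state()['eef_pos'])
G=cur()@np.linalg.inv(np.load('xred.npy'))
a=f['color'][:,:,::-1].copy()
P=proj(f,BOX@caseR(SY,0).T+np.r_[RP[:2],.018])
for i in range(8):
    for j in range(i):
        if bin(i^j).count('1')==1: cv2.line(a,*[tuple(int(v*16) for v in P[k]) for k in(i,j)],(0,255,0),1,cv2.LINE_AA,4)
cat=np.hstack([f['color'][230:310,240:340,::-1],a[230:310,240:340]])
cv2.imwrite('pics/p2.png',cv2.resize(cat,None,fx=4,fy=4,interpolation=cv2.INTER_CUBIC))
E
```

```text
[-1.7344  0.5199  5.7319] [ 0.5305 -0.1583  0.0567]
```

View pics/p2.png

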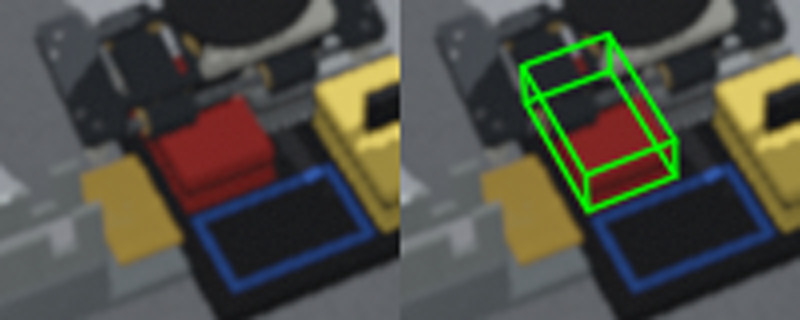

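The scene crop shows the red case resting on its outline, with its near corner matching the overlay at about (190,212). Contact force is confirmed, so I'll release and retreat.

Emit:
{"api": "servo_tool", "payload": {"deltas": [[0.05,0,0,0,0,0,0],[-0.05,0,0,0,0,0,0],[-0.2,0,0,0,0,0,0],[-0.35,0,0,0,0,0,0],[-0.35,0,0,0,0,0,0],[-0.35,0,0,-6,0,0,0],[-0.35,0,0,-15,0,0,0],[-0.35,0,0,-25,0,0,0],[-0.5,0,0,-30,0,0,0],[-1,0,0,-30,0,0,0]]}}

```text
t: 18.12
eef_pos: [0.5659, -0.1507, 0.1566]
ee_rot: [3.139, 0.35, 0.196]
force: [0.5, 0.4, -0.1]
width: 0.0675
gripper_force: 0.0
```

```bash
python3 - <<'E'
from kin import *
A=cur();print(arm.get_state()['t'],A[:3,3])
w=arm.grab_frame('wrist')
m=cmask2(w,'red',proj(w,RP+[0,0,.03])[0],110);print(m.sum())
q,e=fitcase([(w,m)],[*RP,SY],tilt=0,zfix=.018);print(q,e,(q[:2]-RP[:2])*1000)
save(w,'w5')
c=caseR(.388)
B=tcp([.5367,.2177,.0500],c,20,1,.066);H=B.copy();H[:3,3]-=B[:3,2]*.07
M=T([.52,.05,.24],H[:3,:3])
path([A,M,H,B],[12,12,7],arm.get_state()['q']);print(H[:3,3])
E
```

```text
18.1167 [ 0.5659 -0.1507  0.1566]
9115
[ 0.5358 -0.157   0.0274  0.1951] 0.03857607581791047 [1.8902 0.0401]
12 x [  0.27 -17.26  -6.98  -0.07   2.5   -0.92] mid [ 0.553  -0.0477  0.1973]
    11 0.0 [ 0.4848 -0.0093 -0.4357  0.0203 -0.9707  1.464 ]
12 x [  1.85 -12.41   7.32  -0.    -0.    -0.  ] mid [0.509  0.1259 0.1987]
    11 0.0 [ 0.8011  0.0882 -0.571   0.102  -0.7541  1.0888]
7 x [ 0.  0. 10. -0. -0. -0.] mid [0.5028 0.2038 0.1278]
    6 0.0 [ 0.789   0.1954 -0.6418  0.1247 -0.5763  1.0705]
[0.498  0.2019 0.1574]
```

Red is within 2 mm of its outline and square. Now to the blue case.

Emit:
{"api": "servo_tool", "payload": {"deltas": [[-1,0.3,-17.3,-7,0,2.5,-0.92],[-1,0.3,-17.3,-7,0,2.5,-0.92],[-1,0.3,-17.3,-7,0,2.5,-0.92],[-1,0.3,-17.3,-7,0,2.5,-0.92],[-1,0.3,-17.3,-7,0,2.5,-0.92],[-1,0.3,-17.3,-7,0,2.5,-0.92],[-1,0.3,-17.3,-7,0,2.5,-0.92],[-1,0.3,-17.3,-7,0,2.5,-0.92],[-1,0.3,-17.3,-7,0,2.5,-0.92],[-1,0.3,-17.3,-7,0,2.5,-0.92],[-1,0.3,-17.3,-7,0,2.5,-0.92],[-1,0.3,-17.3,-7,0,2.5,-0.92]]}}

```text
t: 19.17
eef_pos: [0.5203, 0.0508, 0.241]
ee_rot: [-3.127, -0.18, 0.384]
force: [0.2, 1.1, 0.0]
width: 0.0876
gripper_force: 0.0
```

Emit:
{"api": "servo_tool", "payload": {"deltas": [[-1,1.9,-12.4,7.3,0,0,0],[-1,1.9,-12.4,7.3,0,0,0],[-1,1.9,-12.4,7.3,0,0,0],[-1,1.9,-12.4,7.3,0,0,0],[-1,1.9,-12.4,7.3,0,0,0],[-1,1.9,-12.4,7.3,0,0,0],[-1,1.9,-12.4,7.3,0,0,0],[-1,1.9,-12.4,7.3,0,0,0],[-1,1.9,-12.4,7.3,0,0,0],[-1,1.9,-12.4,7.3,0,0,0],[-1,1.9,-12.4,7.3,0,0,0],[-1,1.9,-12.4,7.3,0,0,0],[-1,0,0,0,0,0,0],[-1,0,0,0,0,0,0]]}}

```text
t: 20.33
eef_pos: [0.4988, 0.2033, 0.16]
ee_rot: [-3.128, -0.176, 0.385]
force: [0.2, -0.7, 0.8]
width: 0.0873
gripper_force: 0.0
```

```bash
python3 - <<'E'
from kin import *
A=cur();c=caseR(.388);f=arm.grab_frame('wrist')
g=np.array([.5367,.2177,.05])
q,e=fitcase([(f,cmask2(f,'blue',proj(f,g+c[:,2]*.036)[0],120))],[*g,.388]);print(q,e)
B=tcp((q[:3]+g)/2,c,20,1,.068)
path([A,B],[7],arm.get_state()['q'])
E
```

```text
[0.5339 0.2164 0.0455 0.3867] 0.017946339580464703
7 x [-0.63  0.23 10.34 -0.11 -0.01 -0.02] mid [0.5022 0.2043 0.1291]
    6 0.0 [ 0.7911  0.1922 -0.6481  0.1259 -0.5733  1.0672]
```

Emit:
{"api": "servo_tool", "payload": {"deltas": [[-1,-0.6,0.2,10.2,-0.1,0,0],[-1,-0.6,0.2,10.2,-0.1,0,0],[-1,-0.6,0.2,10.2,-0.1,0,0],[-1,-0.6,0.2,10.2,-0.1,0,0],[-1,-0.6,0.2,10.2,-0.1,0,0],[-1,-0.6,0.2,10.2,-0.1,0,0],[-1,-0.6,0.2,10.2,-0.1,0,0],[-1,0,0,0,0,0,0],[0,0,0,0,0,0,0]]}}

```text
t: 21.13
eef_pos: [0.5074, 0.2049, 0.0893]
ee_rot: [-3.14, -0.176, 0.383]
force: [1.0, -0.1, 0.1]
width: 0.085
gripper_force: 0.0
```

Emit:
{"api": "servo_tool", "payload": {"deltas": [[0.3,0,0,0,0,0,0],[1,0,0,0,0,0,0],[1,0,0,0,0,0,0],[1,0,0,0,0,0,0],[1,0,0,0,0,0,0],[1,0,0,0,0,0,0],[1,0,0,0,0,0,0],[1,0,0,0,0,0,0]], "squeeze": 45}}

```text
t: 21.8
eef_pos: [0.5074, 0.2055, 0.0893]
ee_rot: [-3.14, -0.177, 0.384]
force: [-0.6, -0.2, 1.4]
width: 0.0397
gripper_force: 45.0
```

Emit:
{"api": "servo_tool", "payload": {"deltas": [[1,-1.7,0,-4.7,0,0,0],[1,-1.7,0,-4.7,0,0,0],[1,-1.7,0,-4.7,0,0,0],[1,-1.7,0,-4.7,0,0,0],[1,-1.7,0,-4.7,0,0,0],[1,-1.7,0,-4.7,0,0,0],[1,0,0,0,0,0,0]]}}

```text
t: 22.38
eef_pos: [0.4931, 0.1997, 0.1161]
ee_rot: [-3.139, -0.178, 0.384]
force: [-0.3, -0.1, -1.9]
width: 0.0396
gripper_force: 45.0
```

```bash
python3 - <<'E'
from kin import *
A=cur();c=caseR(.386)
Ag=T([.5074,.2055,.0893],rot([-3.14,-.177,.384]))
G0=T([.5353,.217,.0478],c);G0[:3,3]+=c[:,2]*.006-c[:,0]*.0006
X_=np.linalg.inv(G0)@Ag;np.save('xblue.npy',X_);print(X_)
W1=T([.545,.21,.19],caseR(.55,np.radians(18)))@X_
W2=T(BP+[0,0,.10],caseR(SY+np.pi/2,0))@X_
W3=T(BP+[0,0,.006],caseR(SY+np.pi/2,0))@X_
path([A,W1,W2,W3],[9,18,10],arm.get_state()['q'])
E
```

```text
[[ 0.9405 -0.0023 -0.3397 -0.0048]
 [-0.002  -1.      0.0012 -0.0001]
 [-0.3397 -0.0005 -0.9405  0.045 ]
 [ 0.      0.      0.      1.    ]]
9 x [  4.71   1.77 -12.47   0.07  -1.34  -1.04] mid [0.5066 0.1978 0.1682]
    8 0.0 [ 0.703   0.1974 -0.1979 -0.0066 -1.2074  1.4183]
18 x [-14.37  12.7    6.91  -0.73  -0.88  -3.82] mid [0.522  0.0254 0.1857]
    17 0.0 [ 0.294   0.2863 -0.4684  0.445  -0.9029  2.7484]
10 x [ 3.19  0.    8.84 -0.   -0.    0.  ] mid [ 0.6147 -0.1282  0.116 ]
    9 0.0 [ 0.2753  0.3877 -0.6011  0.5597 -0.6915  2.6058]
```

Emit:
{"api": "servo_tool", "payload": {"deltas": [[1,4.7,1.8,-12.5,0,-1.34,-1.04],[1,4.7,1.8,-12.5,0,-1.34,-1.04],[1,4.7,1.8,-12.5,0,-1.34,-1.04],[1,4.7,1.8,-12.5,0,-1.34,-1.04],[1,4.7,1.8,-12.5,0,-1.34,-1.04],[1,4.7,1.8,-12.5,0,-1.34,-1.04],[1,4.7,1.8,-12.5,0,-1.34,-1.04],[1,4.7,1.8,-12.5,0,-1.34,-1.04],[1,4.7,1.8,-12.5,0,-1.34,-1.04]]}}

```text
t: 23.13
eef_pos: [0.5295, 0.2005, 0.2312]
ee_rot: [3.132, 0.036, 0.547]
force: [0.2, 1.0, -2.7]
width: 0.0395
gripper_force: 45.0
```

Emit:
{"api": "servo_tool", "payload": {"deltas": [[1,-14.4,12.7,6.9,-0.73,-0.88,-3.82],[1,-14.4,12.7,6.9,-0.73,-0.88,-3.82],[1,-14.4,12.7,6.9,-0.73,-0.88,-3.82],[1,-14.4,12.7,6.9,-0.73,-0.88,-3.82],[1,-14.4,12.7,6.9,-0.73,-0.88,-3.82],[1,-14.4,12.7,6.9,-0.73,-0.88,-3.82],[1,-14.4,12.7,6.9,-0.73,-0.88,-3.82],[1,-14.4,12.7,6.9,-0.73,-0.88,-3.82],[1,-14.4,12.7,6.9,-0.73,-0.88,-3.82],[1,-14.4,12.7,6.9,-0.73,-0.88,-3.82],[1,-14.4,12.7,6.9,-0.73,-0.88,-3.82],[1,-14.4,12.7,6.9,-0.73,-0.88,-3.82],[1,-14.4,12.7,6.9,-0.73,-0.88,-3.82],[1,-14.4,12.7,6.9,-0.73,-0.88,-3.82],[1,-14.4,12.7,6.9,-0.73,-0.88,-3.82],[1,-14.4,12.7,6.9,-0.73,-0.88,-3.82],[1,-14.4,12.7,6.9,-0.73,-0.88,-3.82],[1,-14.4,12.7,6.9,-0.73,-0.88,-3.82],[1,0,0,0,0,0,0],[1,0,0,0,0,0,0]]}}

```text
t: 24.8
eef_pos: [0.6141, -0.1297, 0.1655]
ee_rot: [-3.14, 0.358, 1.763]
force: [-0.1, -0.5, -2.5]
width: 0.0395
gripper_force: 45.0
```

```bash
python3 - <<'E'
from kin import *
A=cur();X_=np.load('xblue.npy');G=A@np.linalg.inv(X_)
print(G[:3,3],R.from_matrix(G[:3,:3]).as_euler('ZYX',degrees=True))
W3=T(BP+[0,0,.006],caseR(SY+np.pi/2,0))@X_
path([A,W3],[10],arm.get_state()['q'])
E
```

```text
[ 0.613  -0.1256  0.1204] [101.0982   0.6299   0.0722]
10 x [ 3.46  0.1   9.01 -0.01  0.06 -0.01] mid [ 0.6144 -0.1291  0.1173]
    9 0.0 [ 0.2753  0.3877 -0.6011  0.5597 -0.6915  2.6058]
```

Emit:
{"api": "servo_tool", "payload": {"deltas": [[1,3.5,0.1,9,0,0.06,0],[1,3.5,0.1,9,0,0.06,0],[1,3.5,0.1,9,0,0.06,0],[1,3.5,0.1,9,0,0.06,0],[1,3.5,0.1,9,0,0.06,0],[1,3.5,0.1,9,0,0.06,0],[1,3.5,0.1,9,0,0.06,0],[1,3.5,0.1,9,0,0.06,0],[1,3.5,0.1,9,0,0.06,0],[1,2.5,0.1,6.5,0,0.06,0],[1,0,0,0,0,0,0],[1,0,0,0,0,0,0]]}}

```text
t: 25.8
eef_pos: [0.6149, -0.1274, 0.0721]
ee_rot: [-3.14, 0.347, 1.765]
force: [-0.3, -0.3, -1.8]
width: 0.0397
gripper_force: 45.0
```

```bash
python3 - <<'E'
from kin import *
A=cur();X_=np.load('xblue.npy');G=A@np.linalg.inv(X_)
print(G[:3,3],R.from_matrix(G[:3,:3]).as_euler('ZYX',degrees=True),arm.get_state()['force'])
f=arm.grab_frame('scene');a=f['color'][:,:,::-1].copy()
P=proj(f,BOX@caseR(SY+np.pi/2,0).T+G[:3,3])
for i in range(8):
    for j in range(i):
        if bin(i^j).count('1')==1: cv2.line(a,*[tuple(int(v*16) for v in P[k]) for k in(i,j)],(0,255,0),1,cv2.LINE_AA,4)
cat=np.hstack([f['color'][220:320,220:360,::-1],a[220:320,220:360]])
cv2.imwrite('pics/p3.png',cv2.resize(cat,None,fx=2.8,fy=2.8,interpolation=cv2.INTER_CUBIC))
E
```

```text
[ 0.6138 -0.1228  0.0271] [101.2048   0.0461   0.0493] [-0.3499 -0.2572 -1.7806]
```

View pics/p3.png

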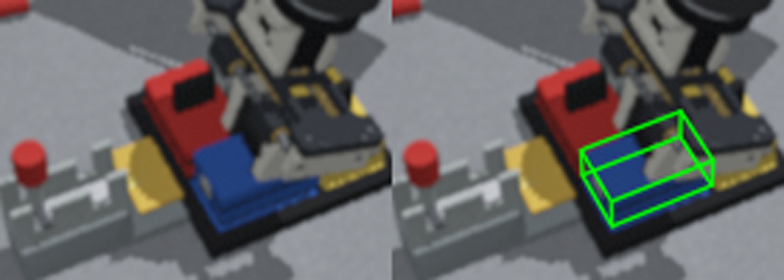

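The scene crop shows the blue case just above its outline, with its near corner at (221,229) matching the overlay. I'll lower it in small steps.

Emit:
{"api": "servo_tool", "payload": {"deltas": [[1,0.9,0,2.5,0,0,0],[1,0.9,0,2.5,0,0,0],[1,0.5,0,1.4,0,0,0],[1,0,0,0,0,0,0],[1,0,0,0,0,0,0]]}}

```text
t: 26.27
eef_pos: [0.6151, -0.1273, 0.0657]
ee_rot: [-3.141, 0.347, 1.764]
force: [-0.3, -1.3, -2.2]
width: 0.0396
gripper_force: 45.0
```

Emit:
{"api": "servo_tool", "payload": {"deltas": [[1,0.35,0,0.94,0,0,0],[1,0,0,0,0,0,0],[1,0,0,0,0,0,0]]}}

```text
t: 26.52
eef_pos: [0.6151, -0.1272, 0.0647]
ee_rot: [-3.141, 0.347, 1.764]
force: [-0.3, -0.0, -2.3]
width: 0.0393
gripper_force: 45.0
```

Emit:
{"api": "servo_tool", "payload": {"deltas": [[1,0.35,0,0.94,0,0,0],[1,0,0,0,0,0,0],[1,0,0,0,0,0,0]]}}

```text
t: 26.77
eef_pos: [0.6151, -0.1272, 0.0636]
ee_rot: [-3.141, 0.347, 1.764]
force: [0.5, -0.1, -1.5]
width: 0.0396
gripper_force: 45.0
```

Estimated underside is about 18.6 mm. I'll keep going in 1 mm steps.

Emit:
{"api": "servo_tool", "payload": {"deltas": [[1,0.35,0,0.94,0,0,0],[1,0,0,0,0,0,0]]}}

```text
t: 26.93
eef_pos: [0.6153, -0.1273, 0.0633]
ee_rot: [-3.142, 0.348, 1.764]
force: [-1.7, 0.3, 3.4]
width: 0.0397
gripper_force: 45.0
```

Emit:
{"api": "servo_tool", "payload": {"deltas": [[1,0.35,0,0.94,0,0,0],[1,0,0,0,0,0,0]]}}

```text
t: 27.1
eef_pos: [0.6153, -0.1273, 0.0632]
ee_rot: [3.141, 0.348, 1.764]
force: [-6.1, 3.0, 11.8]
width: 0.0395
gripper_force: 45.0
```

Emit:
{"api": "servo_tool", "payload": {"deltas": [[1,0.35,0,0.94,0,0,0],[1,0,0,0,0,0,0]]}}

```text
t: 27.27
eef_pos: [0.6154, -0.1274, 0.0632]
ee_rot: [3.141, 0.349, 1.764]
force: [-10.4, 5.2, 20.0]
width: 0.0397
gripper_force: 45.0
```

Emit:
{"api": "servo_tool", "payload": {"deltas": [[1,-0.6,0,-1.7,0,0,0],[1,0,0,0,0,0,0],[0.05,0,0,0,0,0,0],[-0.05,0,0,0,0,0,0],[-0.2,0,0,0,0,0,0],[-0.35,0,0,0,0,0,0],[-0.35,0,0,0,0,0,0],[-0.35,0,0,-6,0,0,0],[-0.35,0,0,-15,0,0,0],[-0.35,0,0,-25,0,0,0],[-0.35,0,0,-30,0,0,0],[-0.35,0,0,-30,0,0,0],[-0.35,0,0,0,0,0,0]]}}

```text
t: 28.35
eef_pos: [0.6114, -0.0894, 0.1683]
ee_rot: [3.133, 0.347, 1.764]
force: [1.4, -0.0, 0.7]
width: 0.0593
gripper_force: 0.0
```

```bash
python3 - <<'E'
from kin import *
A=cur();w=arm.grab_frame('wrist')
for col,p,y in(('blue',BP,SY+np.pi/2),('red',RP,SY)):
    m=cmask2(w,col,proj(w,p+[0,0,.03])[0],110);print(m.sum())
    if m.sum()>3000:
        q,e=fitcase([(w,m)],[*p,y],tilt=0,zfix=.018);print(col,q,e,(q[:2]-p[:2])*1000,q[3]-y)
for n in('scene','top'):
    f=arm.grab_frame(n)
    for r in arm.recognise('knob_top',f)[:2]: print(n,r['conf'],world(f,r['at']))
    # knob red blob near guess
    H,S,V=cv2.split(cv2.cvtColor(f['color'],cv2.COLOR_RGB2HSV));c=proj(f,[.622,-.311,.14])[0]
    yy,xx=np.mgrid[:480,:640];m=((H<8)|(H>172))&(S>130)&(np.hypot(xx-c[0],yy-c[1])<22)
    u,v=xx[m].mean(),yy[m].mean();print(m.sum(),u,v,ray(f,(u,v),.132),ray(f,(u,v),.148),xx[m].min(),xx[m].max(),yy[m].min(),yy[m].max())
save(f,'t6')
E
```

```text
7686
blue [ 0.6163 -0.1303  0.0289  1.765 ] 0.11044856473966277 [ 2.678  -6.7772] -0.0022629845880053345
8487
red [ 0.538  -0.1575  0.0114  0.2623] 0.07989994982734705 [ 4.07   -0.5238] 0.06575019566241513
scene 0.6 [ 0.6324 -0.3145  0.1343]
147 230.2517006802721 277.9591836734694 [ 0.6261 -0.3102  0.132 ] [ 0.6384 -0.3104  0.148 ] 225 235 271 286
top 0.72 [ 0.619  -0.3103  0.1521]
153 432.3267973856209 200.9738562091503 [ 0.625  -0.3097  0.132 ] [ 0.6227 -0.3063  0.148 ] 426 439 195 207
```

```bash
python3 - <<'E'
from kin import *
A=cur();K=np.array([.6255,-.310]);print(arm.get_state()['t'])
for yaw in (SY+np.pi/2,SY-np.pi/2):
    H=T([*K,.22],tool(yaw));B=T([*K,.118],tool(yaw));U=T([*K,.16],tool(yaw))
    for M in(H,B): print(yaw,[s.round(2).tolist() for s in allik(M[:3,3],M[:3,:3],12)])
H=T([*K,.22],tool(SY+np.pi/2));path([A,H],[12],arm.get_state()['q'])
E
```

```text
28.6
1.7672963267948965 [[-0.18, 0.4, 0.06, -0.0, -1.23, -2.76]]
1.7672963267948965 [[-0.18, 0.47, -0.07, -0.0, -1.03, -2.76]]
-1.3742963267948967 [[-0.18, 0.4, 0.06, 0.0, -1.23, 0.38]]
-1.3742963267948967 [[-0.18, 0.47, -0.07, 0.0, -1.03, 0.38]]
12 x [-18.8   -2.05  -1.42  -0.01   1.66  -0.01] mid [ 0.6159 -0.1985  0.2001]
    4 0.0203 [ 0.1487  0.2742 -0.3134  0.2674 -0.989   3.025 ]
    5 0.0542 [ 0.1227  0.2748 -0.3048  0.2729 -0.9888  3.025 ]
    6 0.0881 [ 0.0966  0.277  -0.2953  0.2782 -0.9883  3.025 ]
    7 0.1221 [ 0.0705  0.2808 -0.2848  0.2833 -0.9875  3.025 ]
    8 0.1559 [ 0.0443  0.2862 -0.2735  0.2883 -0.9865  3.025 ]
    9 0.1897 [ 0.0182  0.2931 -0.2612  0.2931 -0.9853  3.025 ]
    10 0.2233 [-0.0078  0.3014 -0.248   0.2976 -0.9839  3.025 ]
    11 0.2568 [-0.0336  0.3111 -0.234   0.3018 -0.9824  3.025 ]
```

```bash
python3 - <<'E'
from kin import *
A=cur();Rs=E_('z',SY);O=np.array([.5563,-.1005,0])
M=T(O+Rs@[.03,.03,.21],tool(SY));V=T(O+Rs@[.01,.02,.21],tool(SY-np.pi/2))
path([A,M,V],[14,14],arm.get_state()['q'])
E
```

```text
14 x [ 0.02 -2.62 -3.69  1.11  1.12  6.35] mid [ 0.5896 -0.0822  0.1853]
    13 0.0 [ 0.2229  0.221  -0.2199 -0.     -1.1298  1.5444]
14 x [-0.65  1.65  0.    0.   -0.    6.43] mid [ 0.5739 -0.0757  0.21  ]
    13 0.0 [ 0.2051  0.1951 -0.2535 -0.     -1.1221 -0.0086]
```

Emit:
{"api": "servo_tool", "payload": {"deltas": [[-0.6,0,-2.6,-3.7,1.1,1.1,6.35],[-0.6,0,-2.6,-3.7,1.1,1.1,6.35],[-0.6,0,-2.6,-3.7,1.1,1.1,6.35],[-0.6,0,-2.6,-3.7,1.1,1.1,6.35],[-0.6,0,-2.6,-3.7,1.1,1.1,6.35],[-0.6,0,-2.6,-3.7,1.1,1.1,6.35],[-0.6,0,-2.6,-3.7,1.1,1.1,6.35],[-0.6,0,-2.6,-3.7,1.1,1.1,6.35],[-0.6,0,-2.6,-3.7,1.1,1.1,6.35],[-0.6,0,-2.6,-3.7,1.1,1.1,6.35],[-0.6,0,-2.6,-3.7,1.1,1.1,6.35],[-0.6,0,-2.6,-3.7,1.1,1.1,6.35],[-0.6,0,-2.6,-3.7,1.1,1.1,6.35],[-0.6,0,-2.6,-3.7,1.1,1.1,6.35]]}}

```text
t: 29.77
eef_pos: [0.58, -0.0656, 0.2097]
ee_rot: [3.138, 0.003, 0.189]
force: [-0.6, -0.5, 0.5]
width: 0.07
gripper_force: 0.0
```

Emit:
{"api": "servo_tool", "payload": {"deltas": [[-0.6,-0.65,1.65,0,0,0,6.43],[-0.6,-0.65,1.65,0,0,0,6.43],[-0.6,-0.65,1.65,0,0,0,6.43],[-0.6,-0.65,1.65,0,0,0,6.43],[-0.6,-0.65,1.65,0,0,0,6.43],[-0.6,-0.65,1.65,0,0,0,6.43],[-0.6,-0.65,1.65,0,0,0,6.43],[-0.6,-0.65,1.65,0,0,0,6.43],[-0.6,-0.65,1.65,0,0,0,6.43],[-0.6,-0.65,1.65,0,0,0,6.43],[-0.6,-0.65,1.65,0,0,0,6.43],[-0.6,-0.65,1.65,0,0,0,6.43],[-0.6,-0.65,1.65,0,0,0,6.43],[-0.6,-0.65,1.65,0,0,0,6.43],[-0.6,0,0,0,0,0,0],[-0.6,0,0,0,0,0,0]]}}

```text
t: 31.1
eef_pos: [0.5625, -0.0793, 0.2101]
ee_rot: [3.139, -0.005, -1.372]
force: [-0.1, -0.2, -0.2]
width: 0.0698
gripper_force: 0.0
```

```bash
python3 - <<'E'
from kin import *
A=cur();print(arm.get_state()['t'],A[:3,3],R.from_matrix(A[:3,:3]).as_euler('xyz'))
w=arm.grab_frame('wrist');s=arm.grab_frame('scene')
H,S,V=cv2.split(cv2.cvtColor(w['color'],cv2.COLOR_RGB2HSV))
for col,p,y in(('blue',BP,SY+np.pi/2),('red',RP,SY)):
    m=cmask2(w,col,proj(w,p+[0,0,.03])[0],125);v,u=np.where(m);print(col,m.sum(),u.min(),u.max(),v.min(),v.max(),proj(w,BOX@caseR(y,0).T+p).min(0),proj(w,BOX@caseR(y,0).T+p).max(0))
    for zf in (.018,None):
        q,e=fitcase([(w,m)],[*p,y],tilt=0,zfix=zf);print(' ',q,e,(q[:2]-p[:2])*1000,q[3]-y)
    # fin from dark pixels near expected
    g=proj(w,p+[0,0,.07])[0];yy,xx=np.mgrid[:480,:640]
    d=(V<60)&(np.hypot(xx-g[0],yy-g[1])<40)&(m>0);print('  fin',d.sum(),xx[d].mean(),yy[d].mean(),'model',proj(w,FIN@caseR(y,0).T+p).mean(0))
cv2.imwrite('pics/w7.png',w['color'][:,:,::-1])
E
```

```text
31.1 [ 0.5625 -0.0793  0.2101] [ 3.139  -0.0045 -1.3724]
blue 9760 232 338 105 216 [231.6919 101.5693] [304.6065 212.0381]
  [ 0.6117 -0.1206  0.0208  1.7655] 0.2234113583544125 [-1.8899  2.8621] -0.0017731235336406748
  [ 0.6109 -0.1214  0.0239  1.7658] 0.21051989573837007 [-2.6595  2.1338] -0.0014636250704780362
  fin 571 265.0262697022767 164.27495621716287 model [266.4851 161.0662]
red 7764 306 417 102 172 [310.3589 102.5637] [423.3346 173.8919]
  [ 0.538  -0.1571  0.0201  0.1951] 0.01762722256284488 [ 4.1223 -0.0627] -0.001350420254027207
  [ 0.5379 -0.1572  0.0161  0.1992] 0.012762593178224532 [ 4.0082 -0.2493] 0.0027090895940154736
  fin 908 364.5583700440529 138.48348017621146 model [368.3981 139.3977]
```

```bash
python3 - <<'E'
from kin import *
A=cur();Ry=tool(SY-np.pi/2);K=[.6255,-.310]
H=T([*K,.19],Ry);B=T([*K,.119],Ry)
path([A,H,B],[10,6],arm.get_state()['q'])
w=arm.grab_frame('wrist');p=BP;y=SY+np.pi/2
H,S,V=cv2.split(cv2.cvtColor(w['color'],cv2.COLOR_RGB2HSV));yy,xx=np.mgrid[:480,:640]
m=((H>105)&(H<122)&(S>150)&(xx<308)&(xx>225)&(yy>95)&(yy<222)).astype(np.uint8)
m=cv2.morphologyEx(cv2.morphologyEx(m,cv2.MORPH_OPEN,np.ones((7,7))),cv2.MORPH_CLOSE,np.ones((9,9)))
v,u=np.where(m);print(m.sum(),u.min(),u.max(),v.min(),v.max());q,e=fitcase([(w,m)],[*p,y],tilt=0,zfix=.018);print(q,e,(q[:2]-p[:2])*1000)
E
```

```text
10 x [23.87 -1.62  2.1   0.01 -0.03  0.01] mid [ 0.5942 -0.1945  0.2003]
    9 0.0 [-0.1818  0.4183  0.018   0.     -1.1705  0.3783]
6 x [-0.    0.   11.83  0.    0.    0.  ] mid [ 0.6255 -0.31    0.1545]
    5 0.0 [-0.1818  0.4717 -0.0669 -0.     -1.0321  0.3783]
6278 233 304 106 214
[ 0.614  -0.1201  0.0169  1.7685] 0.06985602879424115 [0.3982 3.3913]
```

Both cases are within about 4 mm of their outlines and square. Next is the lever.

Emit:
{"api": "servo_tool", "payload": {"deltas": [[-0.6,23.9,-1.6,2.1,0,0,0],[-0.6,23.9,-1.6,2.1,0,0,0],[-0.6,23.9,-1.6,2.1,0,0,0],[-0.6,23.9,-1.6,2.1,0,0,0],[-0.6,23.9,-1.6,2.1,0,0,0],[-0.6,23.9,-1.6,2.1,0,0,0],[-0.6,23.9,-1.6,2.1,0,0,0],[-0.6,23.9,-1.6,2.1,0,0,0],[-0.6,23.9,-1.6,2.1,0,0,0],[-0.6,23.9,-1.6,2.1,0,0,0],[-0.6,0,0,0,0,0,0],[-0.6,0,0,0,0,0,0]]}}

```text
t: 32.25
eef_pos: [0.6247, -0.3115, 0.1898]
ee_rot: [3.139, -0.004, -1.376]
force: [-0.4, 0.6, -0.7]
width: 0.0698
gripper_force: 0.0
```

```bash
python3 - <<'E'
from kin import *
A=cur();print(A[:3,3]);w=arm.grab_frame('wrist')
print([(r['conf'],world(w,r['at'])) for r in arm.recognise('knob_top',w)[:2]])
m=cmask(w,'red',proj(w,[.6255,-.31,.14])[0],60);v,u=np.where(m);print(m.sum(),u.min(),u.max(),v.min(),v.max())
KN=np.array([[.014*np.cos(a),.014*np.sin(a),z] for a in np.linspace(0,6.28,24) for z in(.116,.148)])
def cost(q):
    P=proj(w,KN+np.r_[q,0]);return P.min(0),P.max(0)
r=least_squares(lambda q:np.r_[cost(q)[0]-[u.min(),v.min()],cost(q)[1]-[u.max()+1,v.max()+1]],[.6255,-.31]);print(r.x,r.fun)
for K in(r.x,): plan(A,T([*K,.119],tool(SY-np.pi/2)),6)
E
```

```text
[ 0.6247 -0.3115  0.1898]
[(0.75, array([ 0.6279, -0.3163,  0.1506]))]
1793 292 335 232 284
[ 0.6256 -0.309 ] [-0.4643 -1.7861  0.4648  1.725 ]
6 x [-0.41 -0.24 11.8   0.02 -0.04 -0.02] mid [ 0.6251 -0.3102  0.1544]
```

Emit:
{"api": "servo_tool", "payload": {"deltas": [[-0.6,-0.4,-0.2,11.8,0,0,0],[-0.6,-0.4,-0.2,11.8,0,0,0],[-0.6,-0.4,-0.2,11.8,0,0,0],[-0.6,-0.4,-0.2,11.8,0,0,0],[-0.6,-0.4,-0.2,11.8,0,0,0],[-0.6,-0.4,-0.2,11.8,0,0,0],[-0.6,0,0,0,0,0,0],[0,0,0,0,0,0,0],[0.3,0,0,0,0,0,0],[1,0,0,0,0,0,0],[1,0,0,0,0,0,0],[1,0,0,0,0,0,0],[1,0,0,0,0,0,0],[1,0,0,0,0,0,0]], "squeeze": 30}}

```text
t: 33.52
eef_pos: [0.6259, -0.3081, 0.1206]
ee_rot: [3.141, -0.005, -1.376]
force: [-0.5, -1.0, 0.3]
width: 0.0292
gripper_force: 0.0
```

Emit:
{"api": "servo_tool", "payload": {"deltas": [[1,0,0,0,0,0,0],[1,0,0,-5,0,0,0],[1,0,0,-5,0,0,0],[1,0,0,-5,0,0,0],[1,0,0,-5,0,0,0],[1,0,0,-5,0,0,0],[1,0,0,-5,0,0,0],[1,0,0,0,0,0,0],[1,0,0,0,0,0,0]]}}

```text
t: 34.27
eef_pos: [0.6254, -0.3081, 0.1506]
ee_rot: [3.141, -0.005, -1.376]
force: [-3.0, -0.2, -1.6]
width: 0.0271
gripper_force: 30.0
```

```bash
python3 - <<'E'
from kin import *
w=arm.grab_frame('scene');H,S,V=cv2.split(cv2.cvtColor(w['color'],cv2.COLOR_RGB2HSV));yy,xx=np.mgrid[:480,:640]
c=proj(w,[.6255,-.309,.15])[0]
m=((H<8)|(H>172))&(S>130)&(np.hypot(xx-c[0],yy-c[1])<30);print(m.sum(),xx[m].min(),xx[m].max(),yy[m].min(),yy[m].max())
for l in(0,.015,.022,.03):
    P=proj(w,np.array([[.6256+.014*np.cos(a),-.309+.014*np.sin(a),z+l] for a in np.linspace(0,6.28,24) for z in(.116,.148)]));print(l,P.min(0),P.max(0))
r=[(q['conf'],world(w,q['at'])) for q in arm.recognise('knob_top',w)];print(r)
E
```

```text
Traceback (most recent call last):
ValueError: zero-size array to reduction operation minimum which has no identity
```

Emit:
{"api": "servo_tool", "payload": {"deltas": [[1,0,0,-3,0,0,0],[1,-5,0,0,0,0,0],[1,-5,0,0,0,0,0],[1,-5,0,0,0,0,0],[1,-5,0,0,0,0,0]]}}

```text
t: 34.73
eef_pos: [0.6214, -0.2878, 0.153]
ee_rot: [3.14, -0.004, -1.375]
force: [-4.5, -2.7, -1.9]
width: 0.0275
gripper_force: 30.0
```

Emit:
{"api": "servo_tool", "payload": {"deltas": [[1,-5,0,0,0,0,0],[1,-5,0,0,0,0,0],[1,-5,0,0,0,0,0],[1,-5,0,0,0,0,0],[1,-5,0,0,0,0,0],[1,-4,0,0,0,0,0],[1,0,0,0,0,0,0],[1,0,0,0,0,0,0]]}}

```text
t: 35.4
eef_pos: [0.6161, -0.2604, 0.1535]
ee_rot: [3.141, -0.006, -1.375]
force: [-4.0, -6.0, -1.3]
width: 0.0275
gripper_force: 30.0
```

Emit:
{"api": "servo_tool", "payload": {"deltas": [[1,0,0,5,0,0,0],[1,0,0,5,0,0,0],[1,0,0,5,0,0,0],[1,0,0,5,0,0,0],[1,0,0,5,0,0,0],[1,0,0,5,0,0,0],[1,0,0,2,0,0,0],[1,0,0,0,0,0,0]]}}

```text
t: 36.07
eef_pos: [0.6161, -0.2604, 0.1208]
ee_rot: [3.14, -0.005, -1.375]
force: [-5.2, -5.7, -1.4]
width: 0.0274
gripper_force: 30.0
```

Emit:
{"api": "servo_tool", "payload": {"deltas": [[0.2,0,0,0,0,0,0],[0,0,0,0,0,0,0],[-0.3,0,0,0,0,0,0],[-0.6,0,0,0,0,0,0],[-0.6,0,0,0,0,0,0],[-0.6,0,0,-10,0,0,0],[-0.6,0,0,-20,0,0,0],[-0.6,0,0,-25,0,0,0],[-0.6,0,0,-25,0,0,0],[-0.6,0,0,-25,0,0,0],[-0.6,0,0,0,0,0,0]]}}

```text
t: 36.98
eef_pos: [0.6189, -0.2605, 0.2333]
ee_rot: [-3.134, -0.009, -1.375]
force: [1.0, 0.1, 0.5]
width: 0.07
gripper_force: 0.0
```

```bash
python3 - <<'E'
from kin import *
A=cur();K0=np.array([.6256,-.309]);K=K0+.05*np.array([-np.sin(SY),np.cos(SY)]);print(A[:3,3],K)
for n in('scene','wrist'):
    w=arm.grab_frame(n);H,S,V=cv2.split(cv2.cvtColor(w['color'],cv2.COLOR_RGB2HSV));yy,xx=np.mgrid[:480,:640]
    c=proj(w,[*K,.135])[0]
    m=((H<8)|(H>172))&(S>130)&(np.hypot(xx-c[0],yy-c[1])<(14 if n=='scene' else 45));print(n,c,m.sum(),xx[m].min(),xx[m].max(),yy[m].min(),yy[m].max())
    for l in(0,.01,.03):
        P=proj(w,np.array([[K[0]+.014*np.cos(a),K[1]+.014*np.sin(a),z+l] for a in np.linspace(0,6.28,24) for z in(.116,.148)]));print(l,P.min(0),P.max(0))
    for k in('knob_top','case_red','case_blue','case_grey','case_yellow'): print([(q['conf'],world(w,q['at'])) for q in arm.recognise(k,w)[:1]])
E
```

```text
[ 0.6189 -0.2605  0.2333] [ 0.6158 -0.26  ]
scene [251.6097 268.943 ] 135 246 256 263 278
0 [244.8249 260.4518] [258.5095 279.0671]
0.01 [244.4044 257.6321] [258.1842 276.3813]
0.03 [243.5476 251.8825] [257.5219 270.9049]
[(0.5, array([ 0.6226, -0.2656,  0.1347]))]
[(0.68, array([ 0.6175, -0.4825,  0.0559]))]
[(0.91, array([ 0.6322, -0.1217,  0.058 ]))]
[(0.59, array([ 0.5131, -0.0914,  0.056 ]))]
[(0.91, array([ 0.59  , -0.053 ,  0.0522]))]
wrist [316.0431 238.3347] 1319 298 334 214 282
0 [296.59   214.2113] [335.5879 261.9526]
0.01 [295.8403 217.3061] [336.3934 267.2072]
0.03 [294.146  224.2152] [338.2137 279.0592]
[(0.72, array([ 0.6167, -0.2096,  0.064 ]))]
[(0.85, array([ 0.5484, -0.177 ,  0.0543]))]
[(0.61, array([ 0.6238, -0.1157,  0.0523]))]
[]
[(0.69, array([ 0.5739, -0.072 ,  0.0541]))]
```

The knob is down at the locked position, and the grey and yellow cases haven't moved. I'll hand in.

```bash
python3 -c "
from station import arm
print(arm.job_done())"
```

```text
the job is handed in; nothing more can be done
None
```

The red and blue cases are on their outlines (about 4 mm off centre and square, by my camera fits), the lever is down in the locked notch, and the job is handed in; no verdict was shown.

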